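# Start a load of turning blanks in the drying box

### The arm

A 7-joint arm with a two-finger parallel gripper is mounted at the origin on a cart in front of the work surface, level with it; the furniture and walls round the work are solid. World frame = base frame: x ahead of the robot, y to its left, z up, the work surface at z = 0. Lengths are in m, angles in rad, forces in N, time in s.
With the tool pointing down it reaches from about 0.4 to 0.85 m from the base axis. Payload 10.4 kg.
Tool frame: the origin (TCP) lies midway between the tips of the shut fingers; the grasp point (between the pads) lies 19 mm behind it (r.grasp_offset is the distance from the TCP to the grasp point, in m); z points along the fingers, y is the line along which they close (so a half turn about z gives the same grasp; the last joint's range is limited). The gripper opens to 87 mm and grips with 3 to 60 N. Pads are 19 mm wide; open, the fingers measure 117 mm over their backs; the gripper's body (75 mm by 190 mm) begins 51 mm behind the grasp point.
Start: joints at [-1.361, 0.332, -0.065, 1.46, 0.022, 1.35, -0.088], TCP at [0.144, 0.608, 0.223] pointing down, gripper open.
Joint ranges: [-2.6, 2.6], [-0.5, 2.12], [-1.47, 1.34], [0.16, 2.42], [-1.27, 4.41], [0.06, 2.06], [-2.6, 2.6]. Speed limits (rad/s): [2.22, 2.22, 2.79, 2.79, 3.14, 3.14, 3.14].

### API

Orientations are given as a rotation vector (axis times angle).
In Python, from bench import r gives the robot as it stands. The module is installed in compiled form; this text tells all that it offers.
- The arm moves only by the tool apply_moves, never from a script. Its argument "rows" is a list that holds one entry, the list of rows, each a list of 5 numbers: the opening, from 0 (shut) to 1 (fully open), then the shift along the tool's x, y, z in units of 50 mm (1.0 is 50 mm), then the turn about the tool's z in units of 8 degrees (1.0 is 8 degrees). A call has 1 to 10 rows; each row shifts and turns the commanded pose from where the row before left it, along the tool's axes as they then stand; what a row does not reach is not made up. A row lasts 1/8 s, in which the tool goes at most 62.5 mm and 10.7 degrees, less where a joint would pass 70% of its speed; a pose out of reach is approached as far as the arm can. A call is refused whole if a number of a shift passes 1 or a number of a turn 1, either way. A call with a gripper value outside its range is refused whole. The fingers move at their own pace and stop on an object; "grip_force" is the grip in N (left out, the last holds). Time passes only in rows, so rows that do not move let the fingers close. It gives the time, the measured TCP pose, the force, the opening and the grip force at its end, in the units of the state.
- r.read_state(): the state, without advancing time (a new reading comes with each control period).
- r.snapshot(name): name is "scene" or "top"; returns a dict with "color" (400x640x3 uint8, blue, green, red), "camera_matrix" (3x3 intrinsics, pixels), "R" (3x3) and "t" (3): a world point X has camera coordinates R X + t. Camera axes: x right, y down, z forward; pixel columns grow to the right and rows downward; lengths in m; the calibration is good to about 2 mm. A picture is of the moment at which its call begins. There is no depth.
- r.job_done(): hands the job in; it is judged then, once.
Trained networks look in a picture, given as the dict that the camera call returned (one of the last four; its "shot" number tells which), for a name from the list of things; names that differ only in an ending like _2 or _b are one class to them, and where a whole thing is asked for, a point or a joint stands for the part that bears it (a point fixed in the world has none). Each returns a list of dicts, best first, with "p" (0 to 1); they miss things now and then, are a little off and sometimes report something else, mostly with a low value. They report only what shows in the picture. A call takes as long as a camera call.
- r.boxes_of(label, picture): "rect" ([centre column, centre row, width, height] in pixels, round what is visible of it).
- r.regions_of(label, picture): "mask" (400x640 bool, what is visible of it) and "rect" ([centre column, centre row, width, height] in pixels, round what is visible of it).
The state is a dict: "t": time; "qpos": joint angles; "joint_velocities": joint speeds; "joint_efforts": joint torques, N m; "eef_pos": TCP position; "tool_rot": TCP orientation; "contact_force": force on the tool from outside, world axes, zero at the start; "moment": the same for the moment, N m; "width": finger opening in m; "grasp_force": force on a finger pad.
Only numpy, scipy, OpenCV 4.12 (cv2) and the standard library are available. Lean on these libraries where they do the work, as an engineer would, in place of code of your own. Each camera call takes 0.05 s, during which the arm holds its last target. There are 200 camera calls.

### The job

Get the turning blanks drying: lay every short square-section timber blank that lies beside the drying box flat in a bay of its own on the box's rack, set the clear lid squarely on the tray and flip all four of its side clips down until they are fully shut. Only then press the green start button fully in and let it go. Leave the other tools on the bench where they are.

Things in the scene. Friction and masses are not known exactly. Their poses are not given: they have to be found in the camera images.
- dryer: grey bench drying box, fixed, turned up to 0.15 rad; origin on the bench below the tray's middle, long axis x, z up (mm). Tray outside 232 x 150, inside 222 x 140, rim top z 42; lip 8 wider all round (248 x 166, z 36-42). Rack floor z 30; ribs to z 38 part it into 4 bays, 97 (x) by 56 (y). Fan module at x -194 to -130, 128 wide, top z 53, start button on it
- bay_1 (a point): centre of the floor of a bay of the rack (near end, left as the robot sees it), 97 mm along the box's x by 56 mm along its y; axes as those of the box
- bay_2 (a point): centre of the floor of a bay of the rack (far end, left as the robot sees it), 97 mm along the box's x by 56 mm along its y; axes as those of the box
- bay_3 (a point): centre of the floor of a bay of the rack (near end, right as the robot sees it), 97 mm along the box's x by 56 mm along its y; axes as those of the box
- bay_4 (a point): centre of the floor of a bay of the rack (far end, right as the robot sees it), 97 mm along the box's x by 56 mm along its y; axes as those of the box
- blank_1_mid (a point): light timber turning blank of square section, 32 (x) x 85 (y) x 32 (z) mm, 60 g, all blanks alike; this is its centre, its y axis lies along its length. May be absent (None). The longer, flat board at the back is no blank
- blank_2_mid (a point): light timber turning blank of square section, 32 (x) x 85 (y) x 32 (z) mm, 60 g, all blanks alike; this is its centre, its y axis lies along its length. May be absent (None). The longer, flat board at the back is no blank
- blank_3_mid (a point): light timber turning blank of square section, 32 (x) x 85 (y) x 32 (z) mm, 60 g, all blanks alike; this is its centre, its y axis lies along its length. May be absent (None). The longer, flat board at the back is no blank
- blank_4_mid (a point): light timber turning blank of square section, 32 (x) x 85 (y) x 32 (z) mm, 60 g, all blanks alike; this is its centre, its y axis lies along its length. May be absent (None). The longer, flat board at the back is no blank
- lid: loose clear domed lid, about 0.5 kg; origin under its centre at the foot of its plug, long axis x, z up (mm); alike after a half turn. Flange 248 x 166 at z 6-10; dome 217 x 135, top z 38; its walls go 6 below the flange into the tray's mouth, 2.5 play each side. Seated, its origin is 36 above the box's. Two blue clips hinged on each long side, blue handle bar on top
- lid_handle (a point): middle of the lid's handle bar, 64 mm above the lid's origin: bar 100 mm long (lid's x), 14 mm wide, 12 mm high, with 20 mm free below it between its two posts (at x +-43 mm); axes as the lid's
- clip_1 (a joint): blue side clip 1, 40 mm wide, 31 long, 4 thick, hinged along the lid's x at (-55, 86, 9) mm of its frame, swinging to the outside. 0 = open, 30 degrees above level; 0.52 = level; 2.09 = shut, hanging straight down, toe under the tray's lip. Stiff hinge: it takes about 1 N at the tab and stays where it is left
- clip_1_tab (a point): point to press on clip 1: middle of its outer face, 24 mm from its hinge (it moves with the clip)
- clip_2 (a joint): blue side clip 2, 40 mm wide, 31 long, 4 thick, hinged along the lid's x at (55, 86, 9) mm of its frame, swinging to the outside. 0 = open, 30 degrees above level; 0.52 = level; 2.09 = shut, hanging straight down, toe under the tray's lip. Stiff hinge: it takes about 1 N at the tab and stays where it is left
- clip_2_tab (a point): point to press on clip 2: middle of its outer face, 24 mm from its hinge (it moves with the clip)
- clip_3 (a joint): blue side clip 3, 40 mm wide, 31 long, 4 thick, hinged along the lid's x at (-55, -86, 9) mm of its frame, swinging to the outside. 0 = open, 30 degrees above level; 0.52 = level; 2.09 = shut, hanging straight down, toe under the tray's lip. Stiff hinge: it takes about 1 N at the tab and stays where it is left
- clip_3_tab (a point): point to press on clip 3: middle of its outer face, 24 mm from its hinge (it moves with the clip)
- clip_4 (a joint): blue side clip 4, 40 mm wide, 31 long, 4 thick, hinged along the lid's x at (55, -86, 9) mm of its frame, swinging to the outside. 0 = open, 30 degrees above level; 0.52 = level; 2.09 = shut, hanging straight down, toe under the tray's lip. Stiff hinge: it takes about 1 N at the tab and stays where it is left
- clip_4_tab (a point): point to press on clip 4: middle of its outer face, 24 mm from its hinge (it moves with the clip)
- start (a joint): travel of the green start button, 28 mm across, pressed straight down: 0 = out, 0.006 m = fully in; springs back; about 5 N at full travel
- start_top (a point): centre of the top face of the start button
- tape_measure: tape measure standing on the bench, 36 x 88 x 68 mm; not part of the job
- screwdriver_1: screwdriver with a red handle, 29 x 218 x 28 mm; not part of the job
- hole_saw: red hole saw, 44 mm across, 55 mm tall; not part of the job

How it is judged:
On the way, in this order (a step that is already met when the one before it is completed fails the run):
1. every blank that is there lies flat on the rack, in a bay of its own (z of blank_1_mid in the frame of dryer between 0.042 and 0.05 m and x of blank_1_mid in the frame of dryer between -0.085 and 0.085 m and y of blank_1_mid in the frame of dryer between -0.056 and 0.056 m and z of blank_2_mid in the frame of dryer between 0.042 and 0.05 m and x of blank_2_mid in the frame of dryer between -0.085 and 0.085 m and y of blank_2_mid in the frame of dryer between -0.056 and 0.056 m and z of blank_3_mid in the frame of dryer between 0.042 and 0.05 m and x of blank_3_mid in the frame of dryer between -0.085 and 0.085 m and y of blank_3_mid in the frame of dryer between -0.056 and 0.056 m and z of blank_4_mid in the frame of dryer between 0.042 and 0.05 m and x of blank_4_mid in the frame of dryer between -0.085 and 0.085 m and y of blank_4_mid in the frame of dryer between -0.056 and 0.056 m), for 0.2 s.
2. the lid sits squarely on the tray (all of step 1 and z of lid in the frame of dryer between 0.033 and 0.039 m and x of lid in the frame of dryer between -0.006 and 0.006 m and y of lid in the frame of dryer between -0.006 and 0.006 m and angle between lid's own z axis and vertical below 0.03 rad and angle between the x axis of lid and the x axis of dryer, either way round below 0.06 rad), for 0.2 s.
3. all four clips are shut (value of joint each of clip_1, clip_2, clip_3, clip_4 above 1.95 rad and z of lid in the frame of dryer between 0.033 and 0.039 m and x of lid in the frame of dryer between -0.006 and 0.006 m and y of lid in the frame of dryer between -0.006 and 0.006 m and angle between lid's own z axis and vertical below 0.03 rad and angle between the x axis of lid and the x axis of dryer, either way round below 0.06 rad), for 0.2 s.
4. the start button is pressed fully in (value of joint start above 0.005 m), for 0.05 s.
At the end, for the whole second after the job is handed in: every blank that is there lies flat on the rack floor between the ribs, one to a bay, at rest; the lid is seated on the tray within 6 mm and level; all four clips are shut (over 1.95 rad); the start button has been pressed fully in (over 5 mm) after that and is out again (all of step 1 and all of step 3 and linear speed of each of blank_1, blank_2, blank_3, blank_4 below 0.02 m/s and value of joint start below 0.0015 m); the robot touches nothing.
It fails at once if the start button is pressed while a clip is not shut (value of joint start above 0.003 m and (not (value of joint clip_1 above 1.95 rad) or not (value of joint clip_2 above 1.95 rad) or not (value of joint clip_3 above 1.95 rad) or not (value of joint clip_4 above 1.95 rad))).
It fails at once if one of the other tools is shifted by more than 30 mm (distance of any of tape_measure, screwdriver_1, hole_saw from where it was at the start of the episode above 0.03 m).
Of blank_1, blank_2, blank_3, blank_4 only 2 to 4 are there at a start; the rules pass over those that are not, and their reading is None.
At some moment in a run one of blank_1, blank_2, blank_3, blank_4 may be knocked a few centimetres aside while the robot is not near it.
Once in a run the grip may slacken for a moment while it holds something.
It also fails if it takes over 210 s, if anything falls off the work surface, if the arm or the gripper's body presses on something with over 40 N, if the wrist force passes 120 N, or if a joint passes its speed limit or range.

## Working session

There is one attempt and no reset: what is moved stays moved. The work goes in short steps, Python scripts to look and compute and a tool call to move; the robot and the scene stay as the last step left them, time stands still between calls to the robot, and variables do not carry over. Pictures are saved under pics/ and viewed, at most 17 in all, crops included, and the job is handed in when it is done.

Besides the shell and the picture viewer there is one more tool, called after "Emit:" as name(argument=value, ...) on one line, values as JSON. apply_moves: Moves the arm, as the interface text tells. Its arguments: {"type":"object","properties":{"rows":{"type":"array","items":{"type":"array","items":{"type":"array","items":{"type":"number"}}}},"grip_force":{"type":"number"}},"required":["rows"]}

```bash
mkdir -p pics; ls; cat > h.py <<'E'
import numpy as np, cv2
from scipy.spatial.transform import Rotation as Ro
from bench import r
def ray(s,uv,z):
    K,R,t=np.array(s["camera_matrix"]),np.array(s["R"]),np.array(s["t"])
    d=R.T@np.linalg.solve(K,[uv[0],uv[1],1.]); c=-R.T@t
    return c+d*(z-c[2])/d[2]
def proj(s,X):
    K,R,t=np.array(s["camera_matrix"]),np.array(s["R"]),np.array(s["t"])
    p=K@(R@np.array(X,float)+t); return p[:2]/p[2]
E
python3 - <<'E'
from h import *
for n in("scene","top"):
    s=r.snapshot(n); cv2.imwrite(f"pics/{n}0.png",s["color"])
    print(n,np.round(-np.array(s["R"]).T@np.array(s["t"]),3),np.round(s["camera_matrix"],1).tolist())
    for l in["dryer","blank_1_mid","lid","lid_handle","clip_1","start","tape_measure","screwdriver_1","hole_saw"]:
        print(l,[(round(b["p"],2),np.round(b["rect"]).astype(int).tolist()) for b in r.boxes_of(l,s)])
st=r.read_state(); print({k:np.round(v,3).tolist() for k,v in st.items()})
E
```

```text
pics
scene [-0.272 -0.699  1.311] [[517.5, 0.0, 326.4], [0.0, 517.5, 201.1], [0.0, 0.0, 1.0]]
dryer [(0.82, [301, 170, 96, 82])]
blank_1_mid [(0.52, [219, 158, 25, 21]), (0.45, [303, 170, 93, 78])]
lid [(0.89, [405, 249, 97, 79]), (0.69, [443, 264, 20, 8])]
lid_handle [(0.69, [302, 172, 93, 77]), (0.61, [404, 247, 97, 81])]
clip_1 [(0.64, [369, 232, 22, 13]), (0.51, [399, 221, 16, 14]), (0.49, [412, 278, 11, 12]), (0.41, [441, 262, 20, 16])]
start [(0.42, [276, 184, 14, 9])]
tape_measure [(0.56, [389, 182, 24, 19]), (0.31, [299, 171, 92, 83])]
screwdriver_1 [(0.66, [366, 318, 80, 35]), (0.54, [412, 278, 18, 16])]
hole_saw [(0.71, [410, 194, 10, 18]), (0.56, [302, 171, 90, 78])]
top [ 0.399 -0.024  1.293] [[463.3, 0.0, 324.6], [0.0, 463.3, 202.9], [0.0, 0.0, 1.0]]
dryer [(0.78, [267, 185, 68, 123])]
blank_1_mid [(0.95, [175, 238, 34, 14]), (0.62, [267, 186, 66, 116])]
lid [(0.92, [431, 188, 93, 100]), (0.36, [460, 217, 14, 16])]
lid_handle [(0.8, [429, 191, 88, 95]), (0.4, [399, 162, 17, 20]), (0.26, [268, 186, 66, 125])]
clip_1 [(0.75, [398, 163, 18, 13]), (0.65, [469, 179, 16, 14]), (0.6, [460, 215, 14, 19]), (0.46, [389, 198, 15, 17])]
start [(0.28, [267, 186, 68, 116])]
tape_measure [(0.9, [362, 133, 24, 25]), (0.32, [267, 184, 62, 120])]
screwdriver_1 [(0.72, [442, 288, 61, 26])]
hole_saw [(0.71, [385, 125, 14, 14])]
{'t': 1.0, 'qpos': [-1.361, 0.332, -0.065, 1.46, 0.022, 1.35, -0.089], 'joint_velocities': [0.001, -0.001, -0.001, 0.001, 0.0, 0.001, 0.001], 'joint_efforts': [-0.0, -62.306, 0.024, -39.012, -0.061, 0.031, 0.0], 'eef_pos': [0.144, 0.608, 0.223], 'tool_rot': [-0.365, -3.12, -0.0], 'contact_force': [-0.315, -0.386, 0.153], 'moment': [-0.032, -0.028, -0.035], 'grasp_force': 0.0, 'width': 0.087}
```

```bash
python3 - <<'E'
import cv2
a=cv2.imread("pics/top0.png");cv2.imwrite("pics/t1.png",cv2.resize(a[80:330,100:500],(800,500),interpolation=2))
a=cv2.imread("pics/scene0.png");cv2.imwrite("pics/s1.png",cv2.resize(a[80:350,150:510],(800,600),interpolation=2))
E
```

```text
(no output)
```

View pics/t1.png

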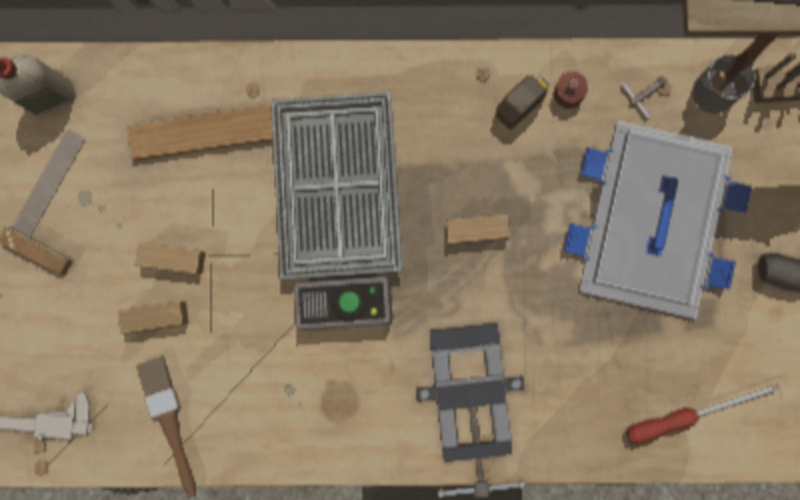

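View pics/s1.png

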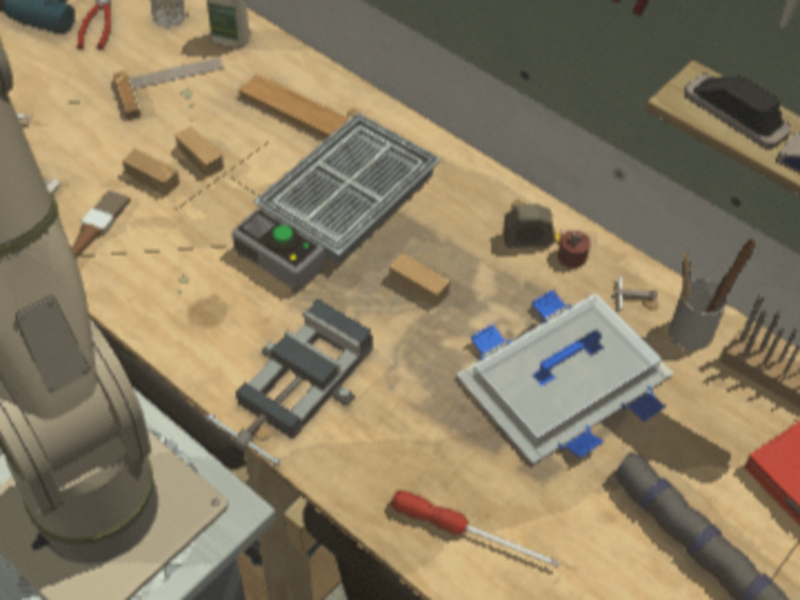

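```bash
cat >> h.py <<'E'
from scipy.optimize import minimize
def rect(cx,cy,lx,ly,z,n=40):
    c=np.array([[cx-lx/2,cy-ly/2],[cx+lx/2,cy-ly/2],[cx+lx/2,cy+ly/2],[cx-lx/2,cy+ly/2]])
    P=[];N=[]
    for i in range(4):
        a,b=c[i],c[(i+1)%4]; f=np.linspace(.04,.96,n)[:,None]
        P.append(a+(b-a)*f); d=(b-a)/np.linalg.norm(b-a); N.append(np.tile([d[1],-d[0]],(n,1)))
    P=np.vstack(P);N=np.vstack(N)
    return np.c_[P,np.full(len(P),z)],N
def grads(s,sig):
    g=cv2.GaussianBlur(s["color"],(0,0),sig).astype(np.float32)
    return cv2.Sobel(g,cv2.CV_32F,1,0)/8,cv2.Sobel(g,cv2.CV_32F,0,1)/8
def fit(shots,rects,x0,sig=(2.,1.),span=(.012,.012,.06)):
    "pose x,y,yaw maximising edge contrast of rectangles (cx,cy,lx,ly,z)"
    M=[rect(*q) for q in rects]
    x=np.array(x0,float)
    for k,sg in enumerate(sig):
        G=[(s,)+grads(s,sg) for s in shots]
        def cost(p):
            c,sn=np.cos(p[2]),np.sin(p[2]); R2=np.array([[c,-sn],[sn,c]]); tot=0
            for P,N in M:
                W=np.c_[P[:,:2]@R2.T+p[:2],P[:,2]]; V=np.c_[N@R2.T,0*P[:,2]]
                for s,gx,gy in G:
                    K,R,t=[np.array(s[q]) for q in("camera_matrix","R","t")]
                    f=lambda X:(lambda q:q[:,:2]/q[:,2:])((X@R.T+t)@K.T)
                    u=f(W);n=f(W+V*.001)-u;n/=np.linalg.norm(n,axis=1)[:,None]
                    uu=u.astype(np.float32)
                    sx=cv2.remap(gx,uu[:,:1],uu[:,1:],1)[:,0];sy=cv2.remap(gy,uu[:,:1],uu[:,1:],1)[:,0]
                    tot+=np.minimum(np.abs(sx*n[:,:1]+sy*n[:,1:]).sum(1),60).mean()
            return -tot/len(M)/len(G)
        best=None; sp=np.array(span)/(1 if k==0 else 4)
        from itertools import product
        st=[x+sp*np.array(o) for o in product([-1,-.5,0,.5,1],repeat=3)]
        st=sorted(st,key=cost)[:4]
        rs=[minimize(cost,q,method="Nelder-Mead",options=dict(initial_simplex=np.vstack([q]+[q+np.eye(3)[i]*[.003,.003,.02] for i in range(3)]),xatol=1e-4,fatol=1e-3)) for q in st]
        b=min(rs,key=lambda o:o.fun); x=b.x
    return x,-b.fun
DRY=[(0,0,.248,.166,.042),(-.162,0,.064,.128,.053)]
LID=[(0,0,.248,.166,.010),(0,0,.217,.135,.038)]
BL=[(0,0,.032,.085,.032)]
E
cat > m1.py <<'E'
from h import *
T=r.snapshot("top");S=r.snapshot("scene")
px=lambda u,v:(100+u/2,80+v/2)
def guess(pts,z):
    P=np.array([ray(T,px(*p),z)[:2] for p in pts]); return P
# dryer: lip corners FL, FR, NR, NL
P=guess([(274,97),(388,95),(400,270),(282,277)],.042); d=(P[0]+P[1]-P[2]-P[3]); g=[*P.mean(0),np.arctan2(d[1],d[0])]
print("dry guess",np.round(g,3)); 
for nm,sh in(("T",[T]),("S",[S]),("TS",[T,S])): print(nm,np.round(fit(sh,DRY,g)[0],4),round(fit(sh,DRY,g)[1],1))
P=guess([(620,124),(731,148),(693,318),(582,290)],.010); d=(P[0]+P[1]-P[2]-P[3]); g=[*P.mean(0),np.arctan2(d[1],d[0])]
print("lid guess",np.round(g,3))
for nm,sh in(("T",[T]),("S",[S]),("TS",[T,S])): print(nm,np.round(fit(sh,LID,g)[0],4),round(fit(sh,LID,g)[1],1))
for c,a in(((172,256),(138,250,203,262)),((155,314),(120,312,186,309)),((478,227),(447,229,508,224))):
    A=ray(T,px(*a[:2]),.032);B=ray(T,px(*a[2:]),.032);d=A-B
    g=[*ray(T,px(*c),.032)[:2],np.arctan2(d[1],d[0])-np.pi/2]; print("blank guess",np.round(g,3))
    for nm,sh in(("T",[T]),("S",[S]),("TS",[T,S])): print(nm,np.round(fit(sh,BL,g,sig=(1.2,.8),span=(.008,.008,.1))[0],4))
for s in(T,S):
  for b in r.regions_of("blank_1_mid",s): 
    if s is T: print(round(b["p"],2),np.round(b["rect"]),np.round(ray(T,b["rect"][:2],.016),3))
  hsv=cv2.cvtColor(s["color"],cv2.COLOR_BGR2HSV)
  m=cv2.inRange(hsv,(50,100,60),(75,255,255)); n,_,stt,cc=cv2.connectedComponentsWithStats(m); i=1+np.argmax(stt[1:,4]); print("btn",stt[i],np.round(ray(s,cc[i],.06),4))
E
python3 m1.py
```

```text
dry guess [0.598 0.131 0.061]
T [0.5789 0.1315 0.0625] 25.6
S [0.5932 0.1284 0.0764] 37.9
TS [0.5922 0.1295 0.0798] 28.8
lid guess [ 0.551 -0.312 -0.246]
T [ 0.5547 -0.313  -0.2374] 28.7
S [ 0.5516 -0.3127 -0.243 ] 49.2
TS [ 0.5533 -0.313  -0.2394] 37.9
blank guess [ 0.502  0.356 -0.188]
T [ 0.5008  0.3635 -0.1358]
S [ 0.4986  0.3601 -0.1351]
TS [ 0.5006  0.3624 -0.139 ]
blank guess [0.423 0.377 0.04 ]
T [0.4206 0.385  0.1545]
S [0.418  0.3821 0.1845]
TS [0.4197 0.3843 0.1595]
blank guess [ 0.539 -0.063  0.076]
T [ 0.5386 -0.0622  0.1089]
S [ 0.5354 -0.0628  0.0617]
TS [ 0.5377 -0.0624  0.0942]
0.9 [176. 238.  36.  13.] [0.419 0.386 0.016]
0.19 [460. 217.  14.  16.] [ 0.475 -0.395  0.016]
btn [270 226  10  10  81] [0.4381 0.1115 0.06  ]
btn [273 181   9   8  56] [0.4418 0.1145 0.06  ]
```

```bash
python3 - <<'E'
from h import *
T=r.snapshot("top");S=r.snapshot("scene")
D2=DRY+[(0,0,.222,.140,.042)]
for nm,sh in(("T",[T]),("S",[S]),("TS",[T,S])):
    for rr in (D2,DRY[:1],): print(nm,[np.round(q,4) for q in fit(sh,rr,[.595,.130,.07],sig=(1.2,.8),span=(.008,.008,.03))])
x,_=fit([T,S],D2,[.595,.130,.07],sig=(1.2,.8),span=(.008,.008,.03))
ims=[]
for s,(u0,v0,w,h) in((T,(215,110,100,150)),(S,(240,120,115,110))):
    a=cv2.resize(s["color"][v0:v0+h,u0:u0+w],None,fx=4,fy=4,interpolation=2)
    c,sn=np.cos(x[2]),np.sin(x[2])
    for q in D2:
        P,_=rect(*q)
        for p in P:
            u=proj(s,[x[0]+c*p[0]-sn*p[1],x[1]+sn*p[0]+c*p[1],p[2]]); cv2.circle(a,(int((u[0]-u0+.5)*4),int((u[1]-v0+.5)*4)),0,(0,0,255),-1)
    ims.append(a)
H=600; b=np.zeros((H,ims[0].shape[1]+ims[1].shape[1],3),np.uint8)
b[:ims[0].shape[0],:400]=ims[0]; b[:ims[1].shape[0],400:]=ims[1]
cv2.imwrite("pics/ov.png",b[:, :800])
E
```

```text
T [array([0.5923, 0.1283, 0.0668]), np.float64(23.4073)]
T [array([0.5984, 0.1321, 0.0688]), np.float64(28.7088)]
S [array([0.5954, 0.1293, 0.0769]), np.float64(32.0776)]
S [array([0.5937, 0.1279, 0.0604]), np.float64(41.5542)]
TS [array([0.5925, 0.1287, 0.0722]), np.float64(27.0783)]
TS [array([0.5977, 0.1298, 0.0646]), np.float64(32.0944)]
```

View pics/ov.png

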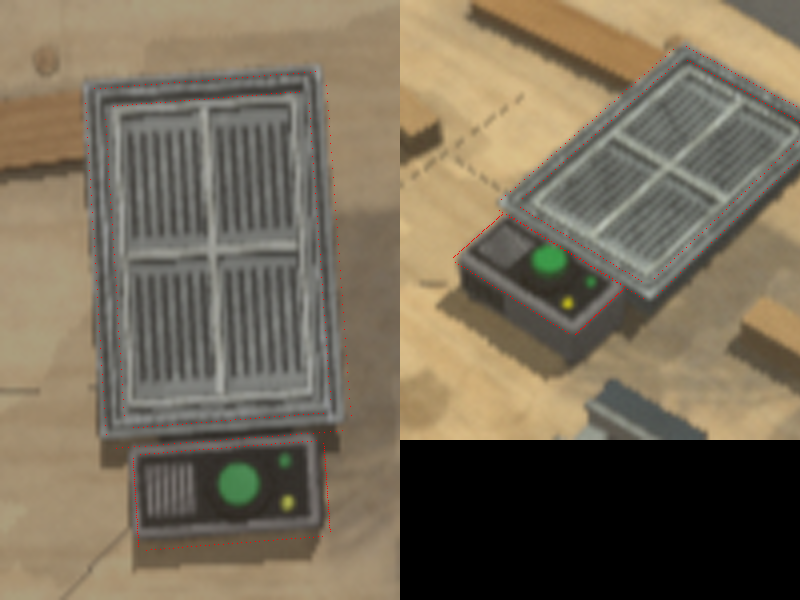

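```bash
cat >> h.py <<'E'
def pose():
    st=r.read_state(); R=Ro.from_rotvec(st["tool_rot"]).as_matrix(); return np.array(st["eef_pos"]),np.degrees(np.arctan2(R[1,1],R[0,1])),st
def plan(tg,step=.04,start=None):
    "tg: list of (x,y,z,phi_deg,opening,rows or 0). tool down. prints rows in calls of <=10"
    p,phi,_=pose()
    if start: p,phi=np.array(start[:3]),start[3]
    out=[]
    for x,y,z,f,o,n in tg:
        d=np.array([x,y,z])-p; df=(f-phi+180)%360-180
        n=max(n,int(np.ceil(np.linalg.norm(d)/step)),int(np.ceil(abs(df)/7.9)),1)
        for k in range(n):
            c,s=np.cos(np.radians(phi)),np.sin(np.radians(phi))
            ty=np.array([c,s,0]);tz=np.array([0,0,-1.]);tx=np.cross(ty,tz)
            w=(np.array([x,y,z])-p)/(n-k)/.05; a=(f-phi+180)%360-180; a/=(n-k)
            row=[o]+[round(float(v),2) for v in(w@tx,w@ty,w@tz)]+[round(-a/8,2)]
            p=p+.05*(row[1]*tx+row[2]*ty+row[3]*tz); phi=phi-8*row[4]; out.append(row)
    print(len(out),"end",np.round(p,4),round(phi,2))
    for i in range(0,len(out),10): print(str([out[i:i+10]]).replace(" ",""))
E
python3 - <<'E'
from h import *
print(pose()[:2]); plan([(.5,.361,.10,-7.8,1,0),(.5,.361,.10,-7.8,1,2)])
T=r.snapshot("top"); px=lambda u,v:(100+u/2,80+v/2)
print([np.round(ray(T,px(*q),.02),3) for q in((272,105),(272,142),(130,160),(128,128))])
E
```

```text
(array([0.14419378, 0.60815335, 0.22257871]), np.float64(76.65836382350493))
14 end [0.5001 0.3608 0.1001] -7.82
[[[1,-0.67,-0.26,0.2,np.float64(0.88)],[1,-0.7,-0.18,0.2,np.float64(0.88)],[1,-0.72,-0.09,0.21,np.float64(0.88)],[1,-0.72,-0.0,0.2,np.float64(0.88)],[1,-0.72,0.08,0.21,np.float64(0.88)],[1,-0.7,0.17,0.2,np.float64(0.88)],[1,-0.68,0.26,0.21,np.float64(0.88)],[1,-0.64,0.34,0.2,np.float64(0.88)],[1,-0.59,0.41,0.21,np.float64(0.88)],[1,-0.54,0.48,0.2,np.float64(0.88)]]]
[[[1,-0.47,0.54,0.21,np.float64(0.88)],[1,-0.41,0.6,0.2,np.float64(0.88)],[1,0.0,-0.0,0.0,np.float64(-0.0)],[1,0.0,-0.0,0.0,np.float64(-0.0)]]]
[array([0.714, 0.224, 0.02 ]), array([0.662, 0.223, 0.02 ]), array([0.637, 0.421, 0.02 ]), array([0.683, 0.425, 0.02 ])]
```

Emit:
apply_moves(rows=[[[1,-0.67,-0.26,0.2,0.88],[1,-0.7,-0.18,0.2,0.88],[1,-0.72,-0.09,0.21,0.88],[1,-0.72,0,0.2,0.88],[1,-0.72,0.08,0.21,0.88],[1,-0.7,0.17,0.2,0.88],[1,-0.68,0.26,0.21,0.88],[1,-0.64,0.34,0.2,0.88],[1,-0.59,0.41,0.21,0.88],[1,-0.54,0.48,0.2,0.88]]], grip_force=30)

```text
t: 2.6
eef_pos: [0.4419, 0.4016, 0.1204]
tool_rot: [-2.101, -2.335, -0.001]
contact_force: [0.0, 0.9, 0.6]
width: 0.0868
grasp_force: 0.0
```

Emit:
apply_moves(rows=[[[1,-0.47,0.54,0.21,0.88],[1,-0.41,0.6,0.2,0.88],[1,0,0,0,0],[1,0,0,0,0]]])

```text
t: 3.1
eef_pos: [0.4995, 0.3615, 0.1001]
tool_rot: [-2.366, -2.066, 0.0]
contact_force: [-0.1, -0.4, 0.0]
width: 0.0866
grasp_force: 0.0
```

```bash
cat > chk.py <<'E'
from h import *
import sys
S=r.snapshot("scene");T=r.snapshot("top")
G=eval(sys.argv[1])
for g in G: print("blank",g,[(np.round(q,4).tolist(),round(float(v),1)) for q,v in(fit(sh,BL,g,sig=(1.2,.8),span=(.008,.008,.1)) for sh in([T],[S],[T,S]))])
if len(sys.argv)>2:
    cv2.imwrite("pics/"+sys.argv[2]+".png",np.hstack([cv2.resize(T["color"][90:310,130:350],(400,400),interpolation=2),cv2.resize(S["color"][100:300,180:380],(400,400),interpolation=2)]))
E
sed -i 's/round(-a\/8,2)/round(float(-a\/8),2)/' h.py
python3 chk.py "[(.5,.362,-.138),(.419,.383,.16),(.537,-.0625,.09)]" a1; python3 -c "
from h import *; p,f,s=pose(); print(p,f,s['qpos'],s['t'])"
```

```text
blank (0.5, 0.362, -0.138) [([0.4993, 0.3531, -0.1519], 36.7), ([0.498, 0.3606, -0.1132], 46.0), ([0.4988, 0.355, -0.1388], 37.6)]
blank (0.419, 0.383, 0.16) [([0.4203, 0.3751, 0.1536], 29.1), ([0.4164, 0.3818, 0.2026], 43.8), ([0.418, 0.3837, 0.1826], 33.0)]
blank (0.537, -0.0625, 0.09) [([0.5386, -0.0623, 0.1122], 30.7), ([0.5355, -0.0628, 0.0591], 34.7), ([0.5377, -0.0624, 0.0942], 31.6)]
[0.49919014 0.36213767 0.10032986] -7.670345546166918 [-0.96586925  0.41566628  0.33483199  1.64479086 -0.14995167  1.10600042
 -0.72400719] 3.2
```

View pics/a1.png

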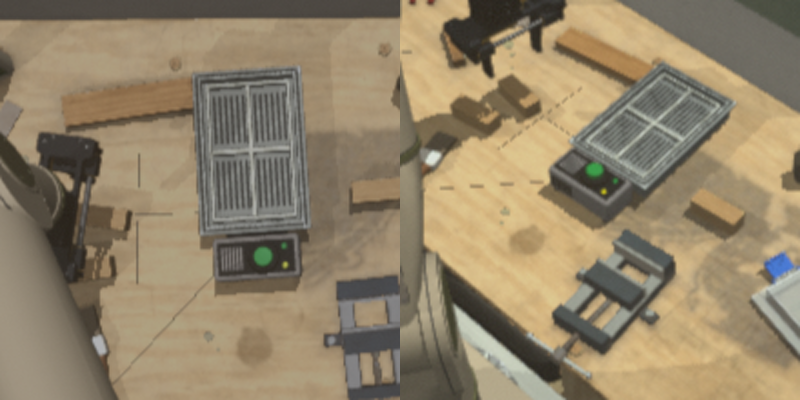

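```bash
python3 - <<'E'
from h import *
a=-7.8
plan([(.499,.361,.10,a,.65,4),(.499,.361,.013,a,.65,4),(.499,.361,.013,a,.65,1),(.499,.361,.013,a,0.2,4),(.499,.361,.12,a,.2,4)])
E
```

```text
17 end [0.4991 0.3611 0.1198] -7.83
[[[0.65,-0.01,-0.0,0.0,0.0],[0.65,-0.0,-0.0,0.0,0.01],[0.65,-0.01,-0.0,0.0,0.0],[0.65,-0.0,-0.0,0.01,0.01],[0.65,-0.0,-0.0,0.43,-0.0],[0.65,-0.0,-0.0,0.44,-0.0],[0.65,-0.0,-0.0,0.43,-0.0],[0.65,-0.0,-0.0,0.44,-0.0],[0.65,-0.0,-0.0,-0.0,-0.0],[0.2,-0.0,-0.0,-0.0,-0.0]]]
[[[0.2,-0.0,-0.0,-0.0,-0.0],[0.2,-0.0,-0.0,-0.0,-0.0],[0.2,-0.0,-0.0,-0.0,-0.0],[0.2,-0.0,-0.0,-0.54,-0.0],[0.2,-0.0,-0.0,-0.53,-0.0],[0.2,-0.0,-0.0,-0.54,-0.0],[0.2,-0.0,-0.0,-0.53,-0.0]]]
```

Emit:
apply_moves(rows=[[[0.65,-0.02,0,0,0.02],[0.65,0,0,0,0],[0.65,0,0,0,0],[0.65,0,0,0.43,0],[0.65,0,0,0.44,0],[0.65,0,0,0.43,0],[0.65,0,0,0.44,0],[0.65,0,0,0,0],[0.2,0,0,0,0],[0.2,0,0,0,0]]])

```text
t: 4.45
eef_pos: [0.5006, 0.3603, 0.0142]
tool_rot: [-2.371, -2.061, -0.003]
contact_force: [-1.0, 0.1, 0.4]
width: 0.0439
grasp_force: 0.0
```

Emit:
apply_moves(rows=[[[0.2,0,0,0,0],[0.2,0,0,0,0],[0.2,0,0,0,0],[0.2,0,0,-0.54,0],[0.2,0,0,-0.53,0],[0.2,0,0,-0.54,0],[0.2,0,0,-0.53,0],[0.2,0,0,0,0]]])

```text
t: 5.45
eef_pos: [0.5009, 0.3605, 0.1219]
tool_rot: [-2.371, -2.061, -0.006]
contact_force: [0.5, 0.3, -0.7]
width: 0.032
grasp_force: 30.0
```

```bash
python3 - <<'E'
from h import *
p,f,s=pose(); print(p,f,s["width"],s["grasp_force"],s["contact_force"])
D=np.array([.596,.130]);yw=.066;c,sn=np.cos(yw),np.sin(yw)
for i,q in enumerate([(-.0515,.032),(.0515,.032),(-.0515,-.032),(.0515,-.032)]): print("bay",i+1,np.round(D+[c*q[0]-sn*q[1],sn*q[0]+c*q[1]],4))
t=D+[c*.0515-sn*.032,sn*.0515+c*.032]
a=-90+np.degrees(yw)
plan([(*t,.12,a,.2,0),(*t,.12,a,.2,2),(*t,.07,a,.2,0),(*t,.07,a,.2,1)])
E
```

```text
[0.5009013  0.36052631 0.12189269] -7.982946583767465 0.03200479690384981 29.999757707118988 [ 0.46970002  0.32553186 -0.74263025]
bay 1 [0.5425 0.1585]
bay 2 [0.6453 0.1653]
bay 3 [0.5467 0.0947]
bay 4 [0.6495 0.1015]
15 end [0.6452 0.1654 0.0699] -86.22
[[[0.2,-0.35,0.34,0.0,0.98],[0.2,-0.3,0.38,0.0,0.98],[0.2,-0.24,0.42,0.0,0.98],[0.2,-0.18,0.45,0.01,0.98],[0.2,-0.12,0.47,0.0,0.98],[0.2,-0.05,0.48,0.01,0.98],[0.2,0.01,0.49,0.0,0.97],[0.2,0.08,0.48,0.01,0.98],[0.2,0.14,0.46,0.0,0.97],[0.2,0.21,0.44,0.01,0.98]]]
[[[0.2,0.0,0.0,-0.0,-0.0],[0.2,0.0,0.0,-0.0,-0.0],[0.2,0.0,0.0,0.5,-0.0],[0.2,0.0,0.0,0.5,-0.0],[0.2,0.0,0.0,-0.0,-0.0]]]
```

Emit:
apply_moves(rows=[[[0.2,-0.35,0.34,0,0.98],[0.2,-0.3,0.38,0,0.98],[0.2,-0.24,0.42,0,0.98],[0.2,-0.18,0.45,0.01,0.98],[0.2,-0.12,0.47,0,0.98],[0.2,-0.05,0.48,0.01,0.98],[0.2,0.01,0.49,0,0.97],[0.2,0.08,0.48,0.01,0.98],[0.2,0.14,0.46,0,0.97],[0.2,0.21,0.44,0.01,0.98]]])

```text
t: 6.7
eef_pos: [0.644, 0.164, 0.1165]
tool_rot: [3.139, 0.097, -0.003]
contact_force: [0.3, 0.4, -0.3]
width: 0.0318
grasp_force: 30.0
```

Emit:
apply_moves(rows=[[[0.2,0,0,0,0],[0.2,0,0,0,0],[0.2,0,0,0.5,0],[0.2,0,0,0.5,0],[0.2,0,0,0,0],[0.2,0,0,0,0]]])

```text
t: 7.45
eef_pos: [0.6444, 0.1655, 0.0689]
tool_rot: [-3.139, -0.106, -0.001]
contact_force: [-0.2, -0.1, -0.5]
width: 0.0316
grasp_force: 30.0
```

```bash
python3 - <<'E'
from h import *
p,f,s=pose(); print(p,f,s["width"],s["qpos"])
T=r.snapshot("top");S=r.snapshot("scene")
cv2.imwrite("pics/b1.png",np.hstack([cv2.resize(T["color"][110:260,210:330],(440,550),interpolation=2),cv2.resize(S["color"][110:250,240:340],(360,550),interpolation=2)]))
E
```

```text
[0.64444897 0.16546366 0.06894444] -86.14391685715013 0.03159860511385122 [-0.77034525  0.60716233  0.63101482  1.54115711 -0.38398858  1.11873105
 -1.55897299]
```

View pics/b1.png

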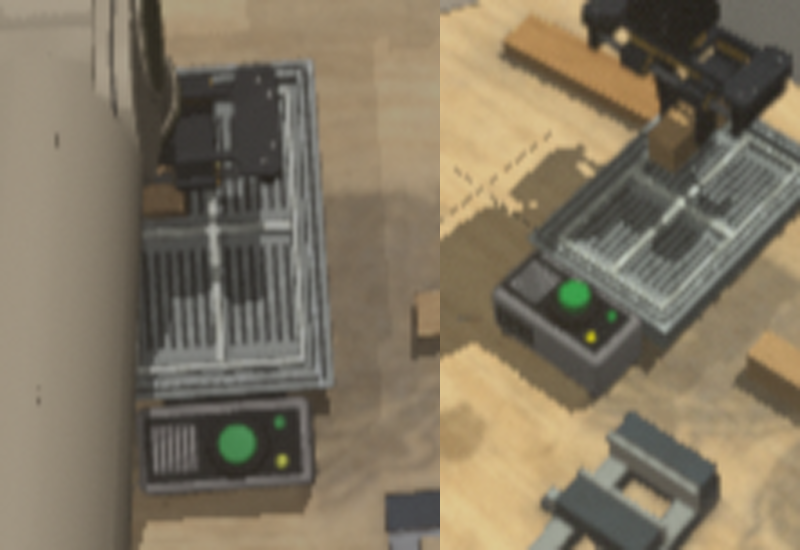

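```bash
python3 - <<'E'
from h import *
T=r.snapshot("top");S=r.snapshot("scene")
D=np.array([.596,.130]);yw=.066;R=np.array([[np.cos(yw),np.sin(yw)],[-np.sin(yw),np.cos(yw)]])
def dr(P): return np.round(R@(P[:2]-D)*1000,1)
a=lambda u,v:(210+u/3.667,110+v/3.667); b=lambda u,v:(240+(u-440)/3.6,110+v/3.93)
print("T blank near bottom L/R",dr(ray(T,a(145,215),.0545)),dr(ray(T,a(184,213),.0545)),"rib cross",dr(ray(T,a(214,226),.038)))
print("S near-bottom corners",dr(ray(S,b(651,158),.0545)),dr(ray(S,b(683,170),.0545)),"rib cross",dr(ray(S,b(672,207),.038)))
E
```

```text
T blank near bottom L/R [13.1 48.6] [12.5 19.8] rib cross [4.  0.2]
S near-bottom corners [10.7 42.3] [18.3  9.7] rib cross [-9.9  0.4]
```

Emit:
apply_moves(rows=[[[0.2,0,0,0.24,0],[0.2,0,0,0.24,0],[0.2,0,0,0,0],[0.2,0,0,0,0],[0.5,0,0,0,0],[0.5,0,0,0,0],[0.5,0,0,0,0],[0.5,0,0,-0.5,0],[0.5,0,0,-0.7,0],[0.5,0,0,-0.8,0]]])

```text
t: 8.9
eef_pos: [0.6439, 0.1647, 0.1448]
tool_rot: [3.14, 0.104, -0.001]
contact_force: [0.3, 0.1, -0.0]
width: 0.0435
grasp_force: 0.0
```

```bash
python3 - <<'E'
from h import *
p,f,s=pose(); print(p,f,s["width"])
a=np.degrees(.17); g=(.4185,.3835)
plan([(p[0]-.02,p[1]+.0,.15,f,.65,0),(*g,.15,a,.65,0),(*g,.10,a,.65,0),(*g,.10,a,.65,2)])
E
```

```text
[0.64388887 0.1647113  0.14476044] -86.22120631957281 0.04345753660064004
18 end [0.4184 0.3837 0.0998] 9.78
[[[0.65,-0.4,-0.03,-0.1,-0.0],[0.65,-0.29,-0.36,-0.0,-0.92],[0.65,-0.25,-0.39,-0.0,-0.92],[0.65,-0.19,-0.42,-0.0,-0.92],[0.65,-0.14,-0.44,-0.0,-0.92],[0.65,-0.08,-0.45,-0.0,-0.92],[0.65,-0.02,-0.46,-0.0,-0.92],[0.65,0.04,-0.46,-0.0,-0.93],[0.65,0.1,-0.45,-0.0,-0.92],[0.65,0.15,-0.44,-0.0,-0.93]]]
[[[0.65,0.21,-0.41,-0.0,-0.92],[0.65,0.26,-0.38,-0.0,-0.93],[0.65,0.31,-0.35,-0.0,-0.92],[0.65,0.35,-0.3,-0.0,-0.93],[0.65,-0.0,0.0,0.5,0.0],[0.65,-0.0,0.0,0.5,0.0],[0.65,-0.0,0.0,-0.0,0.0],[0.65,-0.0,0.0,-0.0,0.0]]]
```

Emit:
apply_moves(rows=[[[0.65,-0.4,-0.03,-0.1,0],[0.65,-0.29,-0.36,0,-0.92],[0.65,-0.25,-0.39,0,-0.92],[0.65,-0.19,-0.42,0,-0.92],[0.65,-0.14,-0.44,0,-0.92],[0.65,-0.08,-0.45,0,-0.92],[0.65,-0.02,-0.46,0,-0.92],[0.65,0.04,-0.46,0,-0.93],[0.65,0.1,-0.45,0,-0.92],[0.65,0.15,-0.44,0,-0.93]]])

```text
t: 10.15
eef_pos: [0.4815, 0.3168, 0.1492]
tool_rot: [-2.567, -1.811, -0.001]
contact_force: [-0.7, 0.1, -0.9]
width: 0.0568
grasp_force: 0.0
```

Emit:
apply_moves(rows=[[[0.65,0.21,-0.41,0,-0.92],[0.65,0.26,-0.38,0,-0.93],[0.65,0.31,-0.35,0,-0.92],[0.65,0.35,-0.3,0,-0.93],[0.65,0,0,0.5,0],[0.65,0,0,0.5,0],[0.65,0,0,0,0],[0.65,0,0,0,0]]])

```text
t: 11.15
eef_pos: [0.4192, 0.384, 0.1001]
tool_rot: [2.024, 2.402, 0.002]
contact_force: [0.2, -0.2, 0.2]
width: 0.0567
grasp_force: 0.0
```

```bash
python3 chk.py "[(.4185,.3835,.17),(.537,-.0625,.09)]" c1; python3 - <<'E'
from h import *
p,f,s=pose(); print(p,f,s["width"]); a=np.degrees(.175); g=(.418,.3825)
plan([(*g,.013,a,.65,4),(*g,.013,a,.65,2),(*g,.013,a,.2,5),(*g,.12,a,.2,4),(*g,.12,a,.2,1)])
E
```

```text
blank (0.4185, 0.3835, 0.17) [([0.4218, 0.3759, 0.1193], 34.5), ([0.4198, 0.3836, 0.1025], 41.9), ([0.4208, 0.378, 0.1161], 33.6)]
blank (0.537, -0.0625, 0.09) [([0.5385, -0.0623, 0.1091], 30.8), ([0.5357, -0.0627, 0.0565], 34.9), ([0.5377, -0.0624, 0.0925], 31.8)]
[0.41936609 0.38422631 0.10033569] 9.769303516616217 0.05649820342252506
16 end [0.4181 0.3825 0.1198] 10.01
[[[0.65,-0.01,-0.01,0.44,-0.01],[0.65,-0.01,-0.01,0.44,-0.01],[0.65,-0.0,-0.01,0.43,-0.01],[0.65,-0.01,-0.0,0.44,-0.0],[0.65,0.0,-0.0,-0.0,-0.0],[0.65,0.0,-0.0,-0.0,-0.0],[0.2,0.0,-0.0,-0.0,-0.0],[0.2,0.0,-0.0,-0.0,-0.0],[0.2,0.0,-0.0,-0.0,-0.0],[0.2,0.0,-0.0,-0.0,-0.0]]]
[[[0.2,0.0,-0.0,-0.0,-0.0],[0.2,0.0,-0.0,-0.54,-0.0],[0.2,0.0,-0.0,-0.53,-0.0],[0.2,0.0,-0.0,-0.54,-0.0],[0.2,0.0,-0.0,-0.53,-0.0],[0.2,0.0,-0.0,-0.0,-0.0]]]
```

View pics/c1.png

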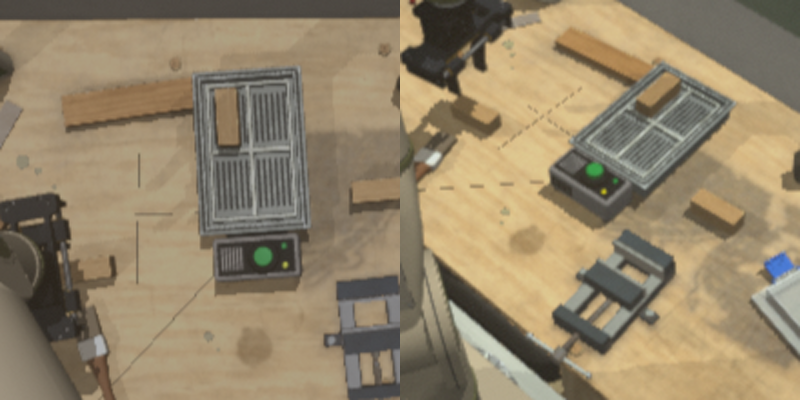

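Emit:
apply_moves(rows=[[[0.65,-0.01,-0.01,0.44,0.02],[0.65,0,-0.01,0.44,0.02],[0.65,0,0,0.43,0.02],[0.65,0,0,0.44,0],[0.65,0,0,0,0],[0.65,0,0,0,0],[0.2,0,0,0,0],[0.2,0,0,0,0],[0.2,0,0,0,0],[0.2,0,0,0,0]]])

```text
t: 12.5
eef_pos: [0.4181, 0.3833, 0.0119]
tool_rot: [-2.034, -2.394, -0.001]
contact_force: [0.3, 0.4, 3.1]
width: 0.0317
grasp_force: 30.0
```

Emit:
apply_moves(rows=[[[0.2,0,0,0,0],[0.2,0,0,-0.54,0],[0.2,0,0,-0.53,0],[0.2,0,0,-0.54,0],[0.2,0,0,-0.53,0],[0.2,0,0,0,0]]])

```text
t: 13.25
eef_pos: [0.4186, 0.3839, 0.1203]
tool_rot: [-2.034, -2.394, -0.005]
contact_force: [-0.5, 0.7, 0.0]
width: 0.032
grasp_force: 30.0
```

```bash
python3 - <<'E'
from h import *
p,f,s=pose(); print(p,f,s["width"],s["grasp_force"])
t=(.544,.1575); a=-86.2
plan([(*t,.12,a,.2,0),(*t,.12,a,.2,2),(*t,.07,a,.2,0),(*t,.07,a,.2,2)])
E
```

```text
[0.41859168 0.38386354 0.12025572] 9.296903436417926 0.03200584923194337 30.000051856040955
19 end [0.5441 0.1575 0.0698] -86.22
[[[0.2,-0.37,0.13,0.0,0.92],[0.2,-0.35,0.18,0.0,0.92],[0.2,-0.33,0.23,0.0,0.92],[0.2,-0.3,0.27,0.0,0.92],[0.2,-0.26,0.3,0.0,0.92],[0.2,-0.22,0.33,0.0,0.92],[0.2,-0.18,0.36,0.0,0.92],[0.2,-0.13,0.38,0.0,0.92],[0.2,-0.08,0.39,0.0,0.92],[0.2,-0.03,0.4,0.0,0.91]]]
[[[0.2,0.02,0.4,0.0,0.92],[0.2,0.08,0.39,0.0,0.91],[0.2,0.12,0.37,0.01,0.92],[0.2,-0.0,0.0,-0.0,-0.0],[0.2,-0.0,0.0,-0.0,-0.0],[0.2,-0.0,0.0,0.5,-0.0],[0.2,-0.0,0.0,0.5,-0.0],[0.2,-0.0,0.0,-0.0,-0.0],[0.2,-0.0,0.0,-0.0,-0.0]]]
```

Emit:
apply_moves(rows=[[[0.2,-0.37,0.13,0,0.92],[0.2,-0.35,0.18,0,0.92],[0.2,-0.33,0.23,0,0.92],[0.2,-0.3,0.27,0,0.92],[0.2,-0.26,0.3,0,0.92],[0.2,-0.22,0.33,0,0.92],[0.2,-0.18,0.36,0,0.92],[0.2,-0.13,0.38,0,0.92],[0.2,-0.08,0.39,0,0.92],[0.2,-0.03,0.4,0,0.91]]])

```text
t: 14.5
eef_pos: [0.5139, 0.2077, 0.1173]
tool_rot: [3.063, 0.694, -0.003]
contact_force: [-0.0, -0.2, -1.2]
width: 0.0315
grasp_force: 30.0
```

Emit:
apply_moves(rows=[[[0.2,0.02,0.4,0,0.92],[0.2,0.08,0.39,0,0.91],[0.2,0.12,0.37,0.01,0.92],[0.2,0,0,0,0],[0.2,0,0,0,0],[0.2,0,0,0.5,0],[0.2,0,0,0.5,0],[0.2,0,0,0,0],[0.2,0,0,0,0]]])

```text
t: 15.62
eef_pos: [0.5436, 0.1574, 0.0688]
tool_rot: [-3.139, -0.106, -0.001]
contact_force: [0.2, -0.1, -0.0]
width: 0.0316
grasp_force: 30.0
```

```bash
python3 - <<'E'
from h import *
p,f,s=pose(); print(p,f,s["width"])
T=r.snapshot("top");S=r.snapshot("scene")
cv2.imwrite("pics/b2.png",np.hstack([cv2.resize(T["color"][110:260,210:330],(440,550),interpolation=2),cv2.resize(S["color"][110:250,240:340],(360,550),interpolation=2)]))
E
```

```text
[0.54359544 0.15738247 0.06883516] -86.1332033765932 0.031554743738282105
```

View pics/b2.png

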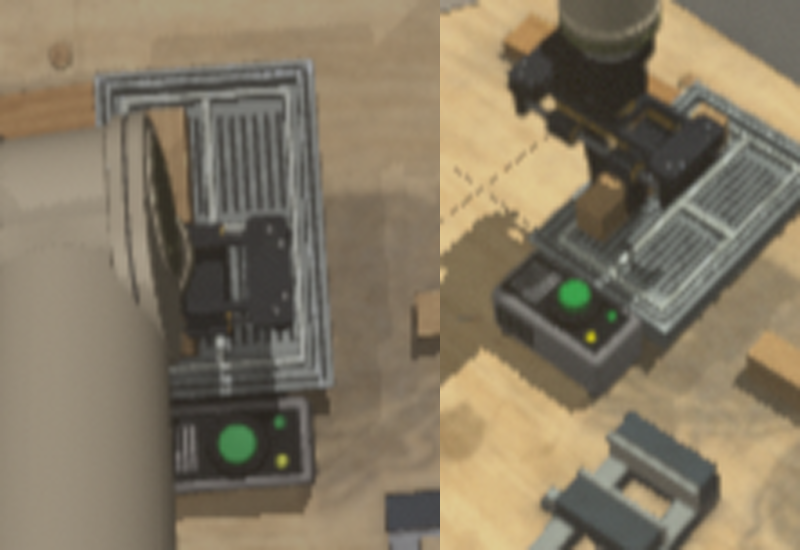

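```bash
python3 - <<'E'
from h import *
T=r.snapshot("top");S=r.snapshot("scene")
D=np.array([.597,.130]);yw=.066;R=np.array([[np.cos(yw),np.sin(yw)],[-np.sin(yw),np.cos(yw)]])
def dr(P): return np.round(R@(P[:2]-D)*1000,1)
a=lambda u,v:(210+u/3.667,110+v/3.667); b=lambda u,v:(240+(u-440)/3.6,110+v/3.93)
print("T blank near bottom R",dr(ray(T,a(194,355),.055)),"lip far L,R, near R",dr(ray(T,a(96,74),.042)),dr(ray(T,a(310,60),.042)),dr(ray(T,a(330,386),.042)))
print("S near-bottom corners",dr(ray(S,b(576,225),.055)),dr(ray(S,b(609,238),.055)),"lip nearL, near R",dr(ray(S,b(533,235),.042)),dr(ray(S,b(666,331),.042)))
E
```

```text
T blank near bottom R [-93.9  18.8] lip far L,R, near R [123.7  81.2] [122.8 -79.7] [-122.8  -78.3]
S near-bottom corners [-93.5  45.6] [-86.   12.6] lip nearL, near R [-118.1   77.4] [-123.4  -84.6]
```

Emit:
apply_moves(rows=[[[0.2,0,0,0.24,0],[0.2,0,0,0.23,0],[0.2,0,0,0,0],[0.2,0,0,0,0],[0.5,0,0,0,0],[0.5,0,0,0,0],[0.5,0,0,0,0],[0.5,0,0,-0.5,0],[0.5,0,0,-0.7,0],[0.5,0,0,-0.8,0]]])

```text
t: 17.08
eef_pos: [0.543, 0.1566, 0.1454]
tool_rot: [3.14, 0.104, -0.001]
contact_force: [0.7, -0.1, 0.5]
width: 0.0437
grasp_force: 0.0
```

```bash
python3 - <<'E'
from h import *
p,f,s=pose(); print(p,f,s["width"],s["t"])
a=np.degrees(.09); g=(.537,-.0625)
plan([(p[0],p[1],.16,f,.7,2),(*g,.16,a,.7,0),(*g,.16,a,.7,2)])
E
```

```text
[0.54302392 0.15663813 0.14539797] -86.22221328563592 0.043656790046569825 17.075
16 end [ 0.5371 -0.0625  0.1599] 5.14
[[[0.7,0.0,0.0,-0.15,-0.0],[0.7,0.0,0.0,-0.14,-0.0],[0.7,-0.03,0.36,-0.0,-0.95],[0.7,-0.08,0.36,-0.0,-0.95],[0.7,-0.13,0.34,-0.0,-0.95],[0.7,-0.17,0.32,-0.0,-0.95],[0.7,-0.21,0.3,-0.0,-0.95],[0.7,-0.25,0.27,-0.0,-0.95],[0.7,-0.29,0.23,-0.0,-0.95],[0.7,-0.31,0.19,-0.0,-0.95]]]
[[[0.7,-0.33,0.15,-0.0,-0.96],[0.7,-0.35,0.1,-0.0,-0.95],[0.7,-0.36,0.05,-0.0,-0.96],[0.7,-0.37,-0.0,-0.0,-0.95],[0.7,-0.0,-0.0,-0.0,-0.0],[0.7,-0.0,-0.0,-0.0,-0.0]]]
```

Emit:
apply_moves(rows=[[[0.7,0,0,-0.15,0],[0.7,0,0,-0.14,0],[0.7,-0.03,0.36,0,-0.95],[0.7,-0.08,0.36,0,-0.95],[0.7,-0.13,0.34,0,-0.95],[0.7,-0.17,0.32,0,-0.95],[0.7,-0.21,0.3,0,-0.95],[0.7,-0.25,0.27,0,-0.95],[0.7,-0.29,0.23,0,-0.95],[0.7,-0.31,0.19,0,-0.95]]])

```text
t: 18.32
eef_pos: [0.5391, 0.01, 0.158]
tool_rot: [-2.651, -1.684, 0.003]
contact_force: [-0.4, 0.2, 0.0]
width: 0.0608
grasp_force: 0.0
```

Emit:
apply_moves(rows=[[[0.7,-0.33,0.15,0,-0.96],[0.7,-0.35,0.1,0,-0.95],[0.7,-0.36,0.05,0,-0.96],[0.7,-0.37,0,0,-0.95],[0.7,0,0,0,0],[0.7,0,0,0,0]]])

```text
t: 19.08
eef_pos: [0.5372, -0.0614, 0.1585]
tool_rot: [-2.122, -2.316, 0.001]
contact_force: [-0.3, -0.6, 0.0]
width: 0.0611
grasp_force: 0.0
```

```bash
python3 - <<'E'
from h import *
p,f,s=pose(); print(p,f,s["width"])
T=r.snapshot("top");S=r.snapshot("scene")
for sh in([T],[S],[T,S]): print(fit(sh,BL,(.537,-.0625,.09),sig=(1.2,.8),span=(.008,.008,.1)))
cv2.imwrite("pics/b3.png",np.hstack([cv2.resize(T["color"][110:260,215:375],(480,450),interpolation=2),cv2.resize(S["color"][110:250,240:340],(320,450),interpolation=2)]))
a=np.degrees(.09); g=(.537,-.0625)
plan([(*g,.1,a,.7,2),(*g,.013,a,.7,4),(*g,.013,a,.7,2),(*g,.013,a,.2,5),(*g,.12,a,.2,4),(*g,.12,a,.2,1)])
E
```

```text
[ 0.53723854 -0.06141519  0.15845628] 5.006774472009703 0.061127792659371745
(array([ 0.56726907, -0.05656313, -0.14017236]), np.float64(12.44662072950029))
(array([ 0.53395212, -0.06409168,  0.13273572]), np.float64(32.33040355745313))
(array([ 0.53369404, -0.06411489,  0.14034191]), np.float64(17.70149928319985))
18 end [ 0.537  -0.0623  0.1202] 5.19
[[[0.7,-0.01,-0.01,0.59,-0.0],[0.7,-0.01,-0.0,0.58,-0.01],[0.7,-0.0,-0.0,0.44,0.0],[0.7,-0.0,-0.0,0.43,0.0],[0.7,-0.0,-0.0,0.44,0.0],[0.7,-0.0,-0.0,0.43,0.0],[0.7,-0.0,-0.0,0.0,0.0],[0.7,-0.0,-0.0,0.0,0.0],[0.2,-0.0,-0.0,0.0,0.0],[0.2,-0.0,-0.0,0.0,0.0]]]
[[[0.2,-0.0,-0.0,0.0,0.0],[0.2,-0.0,-0.0,0.0,0.0],[0.2,-0.0,-0.0,0.0,0.0],[0.2,-0.0,-0.0,-0.53,0.0],[0.2,-0.0,-0.0,-0.54,0.0],[0.2,-0.0,-0.0,-0.53,0.0],[0.2,-0.0,-0.0,-0.54,0.0],[0.2,-0.0,-0.0,0.0,0.0]]]
```

View pics/b3.png

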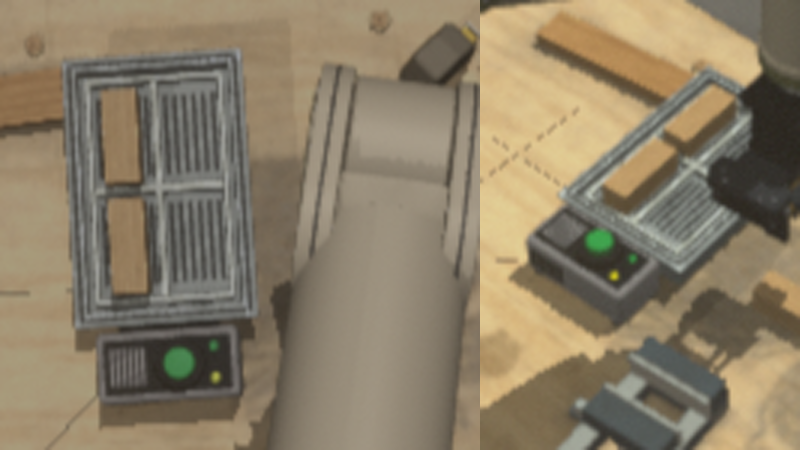

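Emit:
apply_moves(rows=[[[0.7,-0.01,-0.01,0.59,-0.02],[0.7,-0.01,0,0.58,0],[0.7,0,0,0.44,0],[0.7,0,0,0.43,0],[0.7,0,0,0.44,0],[0.7,0,0,0.43,0],[0.7,0,0,0,0],[0.7,0,0,0,0],[0.2,0,0,0,0],[0.2,0,0,0,0]]])

```text
t: 20.42
eef_pos: [0.5375, -0.0633, 0.0142]
tool_rot: [2.116, 2.321, 0.002]
contact_force: [0.1, -0.1, -0.5]
width: 0.0479
grasp_force: 0.0
```

Emit:
apply_moves(rows=[[[0.2,0,0,0,0],[0.2,0,0,0,0],[0.2,0,0,0,0],[0.2,0,0,-0.53,0],[0.2,0,0,-0.54,0],[0.2,0,0,-0.53,0],[0.2,0,0,-0.54,0],[0.2,0,0,0,0]]])

```text
t: 21.42
eef_pos: [0.5382, -0.0635, 0.1222]
tool_rot: [2.115, 2.32, 0.004]
contact_force: [-0.4, 0.7, -0.3]
width: 0.0314
grasp_force: 30.0
```

```bash
python3 - <<'E'
from h import *
p,f,s=pose(); print(p,f,s["width"],s["grasp_force"],s["qpos"])
T=r.snapshot("top");S=r.snapshot("scene")
B2=[(0,0,.085,.032,.062)]
for g in((.645,.165,.066),(.544,.1575,.066)):
  print([np.round(fit(sh,B2,g,sig=(1.2,.8),span=(.008,.008,.1))[0],4) for sh in([T],[S],[T,S])])
a=93.8
t=(.5485,.0945)
plan([(*t,.12,a,.2,0),(*t,.12,a,.2,2),(*t,.07,a,.2,0),(*t,.07,a,.2,2)])
E
```

```text
[ 0.53815285 -0.06347041  0.12218129] 5.2985691247713715 0.03141970150864577 29.99991148710251 [-0.49697067  0.25235715  0.60976014  1.83768666 -0.16237391  1.09783052
  0.26427628]
[array([0.6425, 0.1649, 0.0613]), array([0.6393, 0.1632, 0.0857]), array([0.6421, 0.1644, 0.0699])]
[array([0.5431, 0.1576, 0.0586]), array([0.5419, 0.157 , 0.0625]), array([0.5427, 0.1573, 0.0613])]
18 end [0.5484 0.0942 0.07  ] 93.79
[[[0.2,0.26,0.04,-0.0,-0.92],[0.2,0.25,0.08,-0.0,-0.92],[0.2,0.24,0.11,-0.0,-0.92],[0.2,0.22,0.14,-0.0,-0.92],[0.2,0.21,0.17,-0.0,-0.92],[0.2,0.18,0.19,-0.0,-0.92],[0.2,0.16,0.21,-0.0,-0.92],[0.2,0.13,0.23,-0.0,-0.92],[0.2,0.1,0.25,-0.0,-0.93],[0.2,0.06,0.25,-0.0,-0.92]]]
[[[0.2,0.03,0.26,-0.0,-0.93],[0.2,-0.0,0.27,-0.0,-0.92],[0.2,-0.0,-0.0,-0.0,-0.0],[0.2,-0.0,-0.01,-0.0,-0.0],[0.2,-0.0,0.0,0.5,-0.0],[0.2,-0.0,0.0,0.5,-0.0],[0.2,-0.0,0.0,-0.0,-0.0],[0.2,-0.0,0.0,-0.0,-0.0]]]
```

Emit:
apply_moves(rows=[[[0.2,0.26,0.04,0,-0.92],[0.2,0.25,0.08,0,-0.92],[0.2,0.24,0.11,0,-0.92],[0.2,0.22,0.14,0,-0.92],[0.2,0.21,0.17,0,-0.92],[0.2,0.18,0.19,0,-0.92],[0.2,0.16,0.21,0,-0.92],[0.2,0.13,0.23,0,-0.92],[0.2,0.1,0.25,0,-0.93],[0.2,0.06,0.25,0,-0.92]]])

```text
t: 22.78
eef_pos: [0.546, 0.0684, 0.119]
tool_rot: [-0.294, -3.125, 0.001]
contact_force: [0.1, 0.1, 0.0]
width: 0.0318
grasp_force: 30.0
```

Emit:
apply_moves(rows=[[[0.2,0.03,0.26,0,-0.93],[0.2,0,0.27,0,-0.92],[0.2,0,0,0,0],[0.2,0,0,0,0],[0.2,0,0,0.5,0],[0.2,0,0,0.5,0],[0.2,0,0,0,0],[0.2,0,0,0,0]]])

```text
t: 23.78
eef_pos: [0.5492, 0.0942, 0.0713]
tool_rot: [-0.101, 3.139, 0.0]
contact_force: [-0.2, -0.0, -0.9]
width: 0.0316
grasp_force: 30.0
```

```bash
python3 - <<'E'
from h import *
p,f,s=pose(); print(p,f,s["width"],s["grasp_force"])
T=r.snapshot("top");S=r.snapshot("scene")
cv2.imwrite("pics/b4.png",np.hstack([cv2.resize(T["color"][110:260,210:330],(440,550),interpolation=2),cv2.resize(S["color"][110:250,240:340],(360,550),interpolation=2)]))
E
```

```text
[0.54916578 0.0942117  0.07133106] 93.69959653658086 0.03160859382826595 29.99987483024597
```

View pics/b4.png

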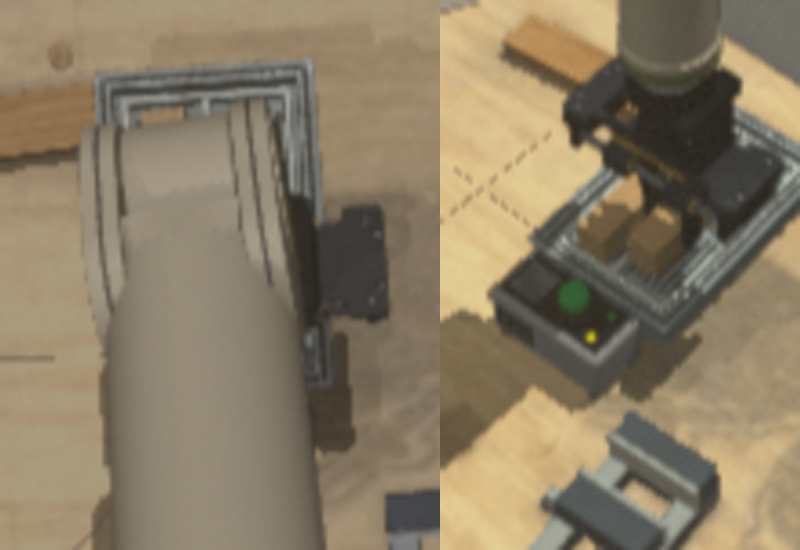

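```bash
python3 - <<'E'
from h import *
S=r.snapshot("scene")
D=np.array([.597,.130]);yw=.066;R=np.array([[np.cos(yw),np.sin(yw)],[-np.sin(yw),np.cos(yw)]])
def dr(P): return np.round(R@(P[:2]-D)*1000,1)
b=lambda u,v:(240+(u-440)/3.6,110+v/3.93)
print(dr(ray(S,b(629,263),.057)),dr(ray(S,b(662,279),.057)),"top",dr(ray(S,b(629,230),.089)),dr(ray(S,b(661,246),.089)),"nearR lip",dr(ray(S,b(666,331),.042)))
p,f,s=pose(); print(dr(p))
E
```

```text
[-97.3 -20.7] [-92.3 -54.9] top [-90.9 -16.8] [-86.7 -50.1] nearR lip [-123.4  -84.6]
[-49.8 -32.1]
```

Emit:
apply_moves(rows=[[[0.2,0,0,0.26,0],[0.2,0,0,0.26,0],[0.2,0,0,0,0],[0.2,0,0,0,0],[0.5,0,0,0,0],[0.5,0,0,0,0],[0.5,0,0,0,0],[0.5,0,0,-0.5,0],[0.5,0,0,-0.7,0],[0.5,0,0,-0.8,0]]])

```text
t: 25.18
eef_pos: [0.5483, 0.0945, 0.1453]
tool_rot: [0.104, -3.139, 0.0]
contact_force: [0.3, 0.7, 0.4]
width: 0.0435
grasp_force: 0.0
```

```bash
python3 - <<'E'
from h import *
p,f,s=pose(); print(p,f,s["width"],s["t"])
a=90-np.degrees(.24); g=(.553,-.313)
plan([(p[0],p[1],.2,f,.5,2),(*g,.2,a,.5,0),(*g,.13,a,.5,0),(*g,.13,a,.5,2)])
E
```

```text
[0.5483438  0.09446435 0.14530572] 93.78039343917126 0.04349176078558923 25.175
17 end [ 0.553  -0.3131  0.1298] 76.26
[[[0.5,0.0,0.0,-0.55,-0.0],[0.5,0.0,0.0,-0.54,-0.0],[0.5,0.04,-0.74,-0.0,0.2],[0.5,0.02,-0.74,-0.0,0.2],[0.5,-0.0,-0.74,-0.0,0.2],[0.5,-0.02,-0.74,-0.0,0.2],[0.5,-0.04,-0.74,-0.0,0.2],[0.5,-0.06,-0.74,-0.0,0.2],[0.5,-0.09,-0.74,-0.0,0.2],[0.5,-0.1,-0.73,-0.0,0.2]]]
[[[0.5,-0.13,-0.73,-0.0,0.2],[0.5,-0.14,-0.73,-0.0,0.2],[0.5,-0.17,-0.72,-0.0,0.19],[0.5,0.0,0.0,0.7,0.0],[0.5,0.0,0.0,0.7,0.0],[0.5,0.0,0.0,-0.0,0.0],[0.5,0.0,0.0,-0.0,0.0]]]
```

Emit:
apply_moves(rows=[[[0.5,0,0,-0.55,0],[0.5,0,0,-0.54,0],[0.5,0.04,-0.74,0,0.2],[0.5,0.02,-0.74,0,0.2],[0.5,0,-0.74,0,0.2],[0.5,-0.02,-0.74,0,0.2],[0.5,-0.04,-0.74,0,0.2],[0.5,-0.06,-0.74,0,0.2],[0.5,-0.09,-0.74,0,0.2],[0.5,-0.1,-0.73,0,0.2]]])

```text
t: 26.42
eef_pos: [0.5518, -0.2029, 0.1991]
tool_rot: [0.248, 3.131, 0.0]
contact_force: [0.3, 0.2, -0.6]
width: 0.0436
grasp_force: 0.0
```

Emit:
apply_moves(rows=[[[0.5,-0.13,-0.73,0,0.2],[0.5,-0.14,-0.73,0,0.2],[0.5,-0.17,-0.72,0,0.19],[0.5,0,0,0.7,0],[0.5,0,0,0.7,0],[0.5,0,0,0,0],[0.5,0,0,0,0]]])

```text
t: 27.3
eef_pos: [0.5539, -0.3133, 0.1305]
tool_rot: [0.375, 3.118, -0.001]
contact_force: [1.3, 0.1, 0.0]
width: 0.0436
grasp_force: 0.0
```

```bash
python3 - <<'E'
from h import *
p,f,s=pose(); print(p,f,s["width"],s["qpos"])
T=r.snapshot("top");S=r.snapshot("scene")
B2=[(0,0,.085,.032,.062)]
for g in((.643,.165,.066),(.543,.1575,.066),(.547,.094,.066)):
  print([np.round(fit(sh,B2,g,sig=(1.2,.8),span=(.008,.008,.1))[0],4) for sh in([T],[S],[T,S])])
for q in(DRY[:1],DRY[:1]+[(0,0,.222,.140,.042)]):
  print("dry",[np.round(fit(sh,q,(.597,.13,.066),sig=(1.,.7),span=(.006,.006,.02))[0],4) for sh in([T],[S],[T,S])])
for q in(LID,LID[:1],LID[1:]):
  print("lid",[np.round(fit(sh,q,(.5535,-.313,-.24),sig=(1.,.7),span=(.006,.006,.02))[0],4) for sh in([T],[S],[T,S])])
for s in(T,S):
  m=cv2.inRange(cv2.cvtColor(s["color"],cv2.COLOR_BGR2HSV),(105,110,50),(130,255,255)); n,_,stt,cc=cv2.connectedComponentsWithStats(m)
  print([(stt[i].tolist(),np.round(ray(s,cc[i],.0185),3).tolist()) for i in range(1,n) if stt[i,4]>15])
cv2.imwrite("pics/l1.png",np.hstack([cv2.resize(T["color"][110:260,210:330],(300,375),interpolation=2),cv2.resize(S["color"][180:305,340:470],(500,481),interpolation=2)[:375]]))
E
```

```text
[ 0.55394192 -0.31332825  0.13046884] 76.2673610592968 0.04362149121761423 [ 0.01134454  0.46064387  0.57127844  1.57103683 -0.26245779  1.18590351
  1.96505362]
[array([0.6426, 0.1649, 0.062 ]), array([0.6396, 0.1632, 0.092 ]), array([0.6422, 0.1644, 0.0756])]
[array([0.5431, 0.1575, 0.0606]), array([0.5421, 0.157 , 0.0582]), array([0.5428, 0.1573, 0.0626])]
[array([0.5509, 0.0958, 0.0847]), array([0.5445, 0.0964, 0.1795]), array([0.5463, 0.0951, 0.0652])]
dry [array([0.5983, 0.1318, 0.0699]), array([0.5932, 0.1281, 0.0649]), array([0.5979, 0.129 , 0.0613])]
dry [array([0.5987, 0.1365, 0.0635]), array([0.5957, 0.1294, 0.0737]), array([0.5987, 0.1288, 0.0606])]
lid [array([ 0.5561, -0.3099, -0.2053]), array([ 0.5515, -0.3129, -0.2414]), array([ 0.5527, -0.3125, -0.2451])]
lid [array([ 0.5543, -0.3098, -0.2301]), array([ 0.5527, -0.3133, -0.24  ]), array([ 0.5532, -0.3125, -0.2436])]
lid [array([ 0.5631, -0.3077, -0.2377]), array([ 0.5501, -0.3133, -0.2614]), array([ 0.5481, -0.3116, -0.2472])]
[([0, 40, 11, 8, 36], [0.976, 0.891, 0.018]), ([391, 154, 12, 15, 133], [0.63, -0.224, 0.018]), ([428, 191, 6, 9, 25], [0.537, -0.315, 0.018]), ([383, 193, 12, 14, 127], [0.524, -0.198, 0.018])]
[([390, 211, 12, 12, 88], [0.623, -0.228, 0.018]), ([363, 227, 14, 12, 96], [0.519, -0.203, 0.018]), ([391, 231, 28, 22, 148], [0.566, -0.3, 0.018]), ([434, 257, 13, 11, 90], [0.575, -0.426, 0.018]), ([405, 272, 16, 13, 96], [0.473, -0.398, 0.018])]
```

View pics/l1.png

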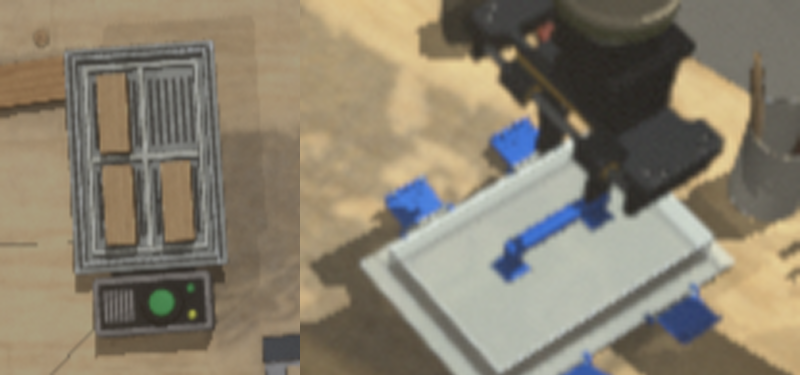

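Emit:
apply_moves(rows=[[[0.5,0,0,0.42,0],[0.5,0,0,0.42,0],[0.5,0,0,0.42,0],[0.5,0,0,0.42,0],[0.5,0,0,0,0],[0.5,0,0,0,0],[0,0,0,0,0],[0,0,0,0,0],[0,0,0,0,0],[0,0,0,0,0]]], grip_force=55)

```text
t: 28.65
eef_pos: [0.5536, -0.3127, 0.0452]
tool_rot: [0.375, 3.119, 0.001]
contact_force: [0.3, 1.8, 1.9]
width: 0.0132
grasp_force: 55.0
```

Emit:
apply_moves(rows=[[[0,0,0,0,0],[0,0,0,0,0],[0,0,0,-0.2,0],[0,0,0,-0.2,0],[0,0,0,0,0]]])

```text
t: 29.28
eef_pos: [0.5538, -0.3135, 0.066]
tool_rot: [0.376, 3.118, -0.001]
contact_force: [-0.2, -0.6, -4.4]
width: 0.0133
grasp_force: 55.0
```

```bash
python3 - <<'E'
from h import *
p,f,s=pose(); print(p,f,s["width"],s["contact_force"],s["moment"],s["grasp_force"])
plan([(p[0],p[1],.16,f,0,4),(.597,.130,.16,93.8,0,14),(.597,.130,.16,93.8,0,3)])
E
```

```text
[ 0.5538054  -0.3134506   0.06604012] 76.25201904011104 0.013337756608819005 [-0.20569289 -0.60601786 -4.43687575] [-0.01410038 -0.01990235  0.00718542] 54.99930638819933
21 end [0.5969 0.1302 0.16  ] 93.77
[[[0,0.0,0.0,-0.47,-0.0],[0,0.0,0.0,-0.47,-0.0],[0,0.0,0.0,-0.47,-0.0],[0,0.0,0.0,-0.47,-0.0],[0,0.09,0.63,0.0,-0.16],[0,0.08,0.63,0.0,-0.16],[0,0.06,0.63,0.0,-0.16],[0,0.05,0.64,0.0,-0.16],[0,0.03,0.64,0.0,-0.16],[0,0.02,0.64,0.0,-0.15]]]
[[[0,0.01,0.64,0.0,-0.16],[0,-0.01,0.63,0.0,-0.15],[0,-0.02,0.64,0.0,-0.16],[0,-0.04,0.63,0.0,-0.15],[0,-0.05,0.63,0.0,-0.16],[0,-0.06,0.63,0.0,-0.15],[0,-0.07,0.63,0.0,-0.16],[0,-0.09,0.64,0.0,-0.15],[0,-0.0,-0.0,0.0,-0.0],[0,-0.0,-0.0,0.0,-0.0]]]
[[[0,-0.0,-0.0,0.0,-0.0]]]
```

Emit:
apply_moves(rows=[[[0,0,0,-0.43,0],[0,0,0,-0.43,0],[0,0,0,-0.43,0],[0,0,0,0,0],[0,0.09,0.63,0,-0.16],[0,0.08,0.63,0,-0.16],[0,0.06,0.63,0,-0.16],[0,0.05,0.64,0,-0.16],[0,0.03,0.64,0,-0.16],[0,0.02,0.64,0,-0.15]]])

```text
t: 30.52
eef_pos: [0.5713, -0.1213, 0.1281]
tool_rot: [-0.167, -3.136, -0.0]
contact_force: [0.2, 0.3, -5.0]
width: 0.0137
grasp_force: 55.0
```

Emit:
apply_moves(rows=[[[0,0.01,0.64,0,-0.16],[0,-0.01,0.63,0,-0.15],[0,-0.02,0.64,0,-0.16],[0,-0.04,0.63,0,-0.15],[0,-0.05,0.63,0,-0.16],[0,-0.06,0.63,0,-0.15],[0,-0.07,0.63,0,-0.16],[0,-0.09,0.64,0,-0.15],[0,0,0,0,0],[0,0,0,0,0]]])

```text
t: 31.78
eef_pos: [0.5964, 0.1307, 0.1294]
tool_rot: [0.104, -3.14, 0.001]
contact_force: [1.1, -0.9, -4.3]
width: 0.0131
grasp_force: 55.0
```

```bash
python3 - <<'E'
from h import *
p,f,s=pose(); print(p,f,s["width"],s["contact_force"],s["moment"],s["t"])
T=r.snapshot("top");S=r.snapshot("scene")
h=p[2]-.045
LZ=[(0,0,.248,.166,.010+h),(0,0,.217,.135,.038+h)]
x0=(p[0],p[1],np.radians(f-90))
print(h)
for q in(LZ,LZ[:1]):
  print("lid",[np.round(fit(sh,q,x0,sig=(1.,.7),span=(.006,.006,.03))[0],4) for sh in([T],[S],[T,S])])
for s in(T,S):
  m=cv2.inRange(cv2.cvtColor(s["color"],cv2.COLOR_BGR2HSV),(105,110,50),(130,255,255)); n,_,stt,cc=cv2.connectedComponentsWithStats(m)
  print([(stt[i].tolist(),np.round(ray(s,cc[i],.0185+h),4).tolist()) for i in range(1,n) if stt[i,4]>15])
cv2.imwrite("pics/l2.png",np.hstack([cv2.resize(T["color"][90:270,190:350],(440,495),interpolation=2),cv2.resize(S["color"][90:250,230:360],(360,495),interpolation=2)]))
E
```

```text
[0.59644928 0.13069682 0.12941928] 93.7940172784221 0.013059071421838899 [ 1.13307091 -0.93366746 -4.31860521] [-0.00269572  0.04590179 -0.03899331] 31.775
0.0844192840007718
lid [array([0.5977, 0.1292, 0.0334]), array([0.5947, 0.1286, 0.059 ]), array([0.5954, 0.1276, 0.0633])]
lid [array([0.5965, 0.1286, 0.036 ]), array([0.5965, 0.1294, 0.0548]), array([0.5963, 0.1291, 0.0488])]
[([0, 40, 12, 9, 40], [0.937, 0.8289, 0.1029]), ([298, 140, 11, 14, 141], [0.6562, 0.0325, 0.1029]), ([300, 180, 11, 16, 147], [0.5479, 0.0268, 0.1029])]
[([287, 127, 8, 5, 24], [0.6263, 0.228, 0.1029]), ([295, 137, 11, 17, 53], [0.5916, 0.1548, 0.1029]), ([267, 141, 11, 9, 53], [0.5295, 0.2206, 0.1029]), ([335, 148, 13, 12, 82], [0.6499, 0.0263, 0.1029]), ([314, 167, 14, 10, 77], [0.5465, 0.023, 0.1029])]
```

View pics/l2.png

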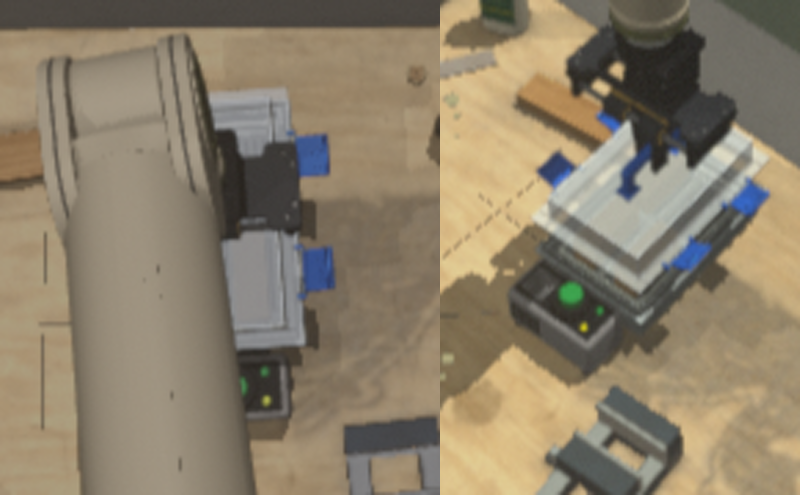

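Emit:
apply_moves(rows=[[[0,0,0,0.2,0],[0,0,0,0.2,0],[0,0,0,0.2,0],[0,0,0,0.1,0],[0,0,0,0,0]]])

```text
t: 32.5
eef_pos: [0.5961, 0.1306, 0.0941]
tool_rot: [0.104, -3.139, 0.0]
contact_force: [-0.4, 0.0, -4.0]
width: 0.0131
grasp_force: 55.0
```

Emit:
apply_moves(rows=[[[0,0,0,0.05,0],[0,0,0,0.05,0],[0,0,0,0.05,0],[0,0,0,0.04,0],[0,0,0,0,0],[0,0,0,0,0]]])

```text
t: 33.25
eef_pos: [0.5967, 0.1307, 0.0854]
tool_rot: [-0.104, 3.139, 0.0]
contact_force: [1.2, 0.1, -1.5]
width: 0.0137
grasp_force: 55.0
```

```bash
cat > lidchk.py <<'E'
from h import *
p,f,s=pose(); print(p,f,s["width"],s["contact_force"],s["moment"],s["t"])
T=r.snapshot("top");S=r.snapshot("scene")
h=p[2]-.045
for s in(T,S):
  m=cv2.inRange(cv2.cvtColor(s["color"],cv2.COLOR_BGR2HSV),(105,110,50),(130,255,255)); n,_,stt,cc=cv2.connectedComponentsWithStats(m)
  print([(stt[i].tolist(),np.round(ray(s,cc[i],.0185+h),4).tolist()) for i in range(1,n) if stt[i,4]>15])
LZ=[(0,0,.248,.166,.010+h)]
print("lid",h,[np.round(fit(sh,LZ,(.5965,.1305,.066),sig=(1.,.7),span=(.005,.005,.02))[0],4) for sh in([T],[S],[T,S])])
E
python3 lidchk.py
```

```text
[0.59668075 0.13070884 0.08537398] 93.77931689332802 0.013703725047760814 [ 1.16517973  0.14722488 -1.45819357] [ 0.02983403 -0.09764493 -0.02622868] 33.25
[([0, 40, 11, 9, 39], [0.9567, 0.8606, 0.0589]), ([299, 143, 11, 15, 133], [0.655, 0.0321, 0.0589]), ([301, 183, 11, 15, 144], [0.5466, 0.027, 0.0589])]
[([287, 136, 8, 6, 23], [0.6238, 0.2298, 0.0589]), ([295, 147, 11, 16, 50], [0.5895, 0.1543, 0.0589]), ([268, 151, 10, 8, 50], [0.5293, 0.2223, 0.0589]), ([334, 158, 13, 10, 70], [0.6499, 0.0275, 0.0589]), ([313, 176, 14, 10, 68], [0.5461, 0.0255, 0.0589])]
lid 0.04037397594866497 [array([0.5976, 0.1271, 0.0314]), array([0.595 , 0.1302, 0.0491]), array([0.596 , 0.1299, 0.0525])]
```

Emit:
apply_moves(rows=[[[0,0.02,0,0,0],[0,0.02,0,0,0],[0,0,0,0.02,0],[0,0,0,0,0],[0,0,0,0,0]]])

```text
t: 33.98
eef_pos: [0.5947, 0.1305, 0.0851]
tool_rot: [-0.103, 3.139, 0.001]
contact_force: [-1.3, -1.1, 8.5]
width: 0.0133
grasp_force: 55.0
```

```bash
python3 lidchk.py
```

```text
[0.59465526 0.13048384 0.08511566] 93.76897022716172 0.013265800783016113 [-1.31161297 -1.10664482  8.4518336 ] [-0.18759888  0.58907339 -0.0095387 ] 33.975
[([0, 41, 11, 7, 36], [0.9574, 0.8617, 0.0586]), ([299, 145, 11, 13, 128], [0.6526, 0.0318, 0.0586]), ([301, 184, 11, 15, 143], [0.5445, 0.0268, 0.0586])]
[([287, 136, 7, 6, 22], [0.6217, 0.2307, 0.0586]), ([295, 147, 11, 16, 50], [0.5898, 0.1555, 0.0586]), ([268, 151, 10, 9, 49], [0.5271, 0.2217, 0.0586]), ([334, 158, 12, 11, 70], [0.6472, 0.0271, 0.0586]), ([313, 177, 13, 9, 64], [0.5437, 0.0254, 0.0586])]
lid 0.040115660317032495 [array([0.5968, 0.127 , 0.0301]), array([0.5934, 0.13  , 0.0479]), array([0.5945, 0.1297, 0.0533])]
```

Emit:
apply_moves(rows=[[[0,0,0,-0.08,0],[0,-0.04,0.01,0,-0.1],[0,0,0,0,0],[0,0,0,0.03,0],[0,0,0,0.03,0],[0,0,0,0.02,0],[0,0,0,0,0]]])

```text
t: 34.95
eef_pos: [0.5968, 0.1312, 0.0851]
tool_rot: [-0.125, 3.138, 0.001]
contact_force: [-2.1, -1.0, 5.8]
width: 0.0131
grasp_force: 55.0
```

```bash
python3 lidchk.py
```

```text
[0.59677808 0.13115006 0.08511631] 94.56938823932036 0.013122592146431493 [-2.07348609 -1.00279588  5.80852018] [-0.12855521  0.70596424  0.01720257] 34.95
[([0, 41, 11, 8, 38], [0.957, 0.8609, 0.0586]), ([298, 143, 11, 14, 130], [0.6562, 0.0333, 0.0586]), ([301, 182, 11, 16, 141], [0.5482, 0.0267, 0.0586])]
[([287, 136, 8, 6, 25], [0.6232, 0.2311, 0.0586]), ([295, 147, 11, 16, 49], [0.5913, 0.1551, 0.0586]), ([268, 151, 10, 8, 47], [0.5283, 0.2211, 0.0586]), ([334, 158, 13, 10, 69], [0.6502, 0.0283, 0.0586]), ([314, 176, 13, 10, 68], [0.5473, 0.0249, 0.0586])]
lid 0.04011631135272606 [array([0.5972, 0.127 , 0.0537]), array([0.5943, 0.1307, 0.0616]), array([0.596 , 0.1301, 0.0607])]
```

Emit:
apply_moves(rows=[[[0,0,0,-0.08,0],[0,-0.05,0,0,0],[0,0,0,0,0],[0,0,0,0.03,0],[0,0,0,0.03,0],[0,0,0,0.02,0],[0,0,0,0,0]]])

```text
t: 35.92
eef_pos: [0.5987, 0.1314, 0.0839]
tool_rot: [0.126, -3.139, -0.0]
contact_force: [0.8, -0.8, -4.9]
width: 0.0132
grasp_force: 55.0
```

```bash
python3 lidchk.py
```

```text
[0.59872709 0.13136631 0.08388125] 94.58435473926318 0.013240407841793513 [ 0.75671513 -0.82245142 -4.87548636] [0.02556712 0.03021659 0.04192252] 35.925
[([0, 40, 12, 9, 38], [0.9575, 0.862, 0.0574]), ([298, 142, 11, 14, 132], [0.6593, 0.0337, 0.0574]), ([301, 181, 11, 15, 137], [0.5511, 0.0268, 0.0574])]
[([288, 136, 7, 5, 20], [0.6257, 0.2308, 0.0574]), ([296, 147, 10, 16, 43], [0.593, 0.1558, 0.0574]), ([268, 151, 10, 9, 51], [0.5292, 0.2214, 0.0574]), ([335, 157, 12, 11, 71], [0.6539, 0.0292, 0.0574]), ([314, 176, 14, 10, 66], [0.5495, 0.0245, 0.0574])]
lid 0.038881249335404336 [array([0.5992, 0.1276, 0.0589]), array([0.5971, 0.131 , 0.0793]), array([0.5984, 0.1305, 0.0734])]
```

Emit:
apply_moves(rows=[[[0,0,0,0.03,0],[0,0,0,0.03,0],[0,0,0,0.02,0],[0,0,0,0,0],[0,0,0,0,0]]])

```text
t: 36.65
eef_pos: [0.5991, 0.1316, 0.0811]
tool_rot: [-0.125, 3.138, 0.001]
contact_force: [-4.2, -0.7, 6.3]
width: 0.0134
grasp_force: 55.0
```

```bash
python3 lidchk.py
```

```text
[0.59905636 0.13158341 0.08114637] 94.57699335874052 0.013412554724045796 [-4.21325668 -0.68842458  6.32793472] [-0.05378007  0.83435058 -0.14655431] 36.65
[([0, 40, 11, 8, 40], [0.9591, 0.8645, 0.0546]), ([298, 142, 11, 14, 129], [0.6594, 0.0337, 0.0546]), ([301, 181, 11, 16, 140], [0.5508, 0.0273, 0.0546])]
[([287, 136, 8, 6, 22], [0.6261, 0.231, 0.0546]), ([296, 147, 10, 17, 50], [0.5936, 0.1557, 0.0546]), ([268, 151, 10, 9, 52], [0.5308, 0.2221, 0.0546]), ([335, 158, 12, 10, 72], [0.6545, 0.0287, 0.0546]), ([314, 176, 13, 10, 65], [0.5494, 0.0259, 0.0546])]
lid 0.03614637383372819 [array([0.6005, 0.1283, 0.0446]), array([0.5974, 0.1306, 0.0673]), array([0.5982, 0.1303, 0.0644])]
```

Emit:
apply_moves(rows=[[[0.35,0,0,0,0],[0.35,0,0,0,0],[0.35,0,0,0,0],[0.35,0,0,0,0],[0.35,0,0,-0.4,0],[0.35,0,0,-0.6,0],[0.35,0,0,-0.8,0],[0.35,0,0,-0.8,0],[0.2,0,0,0,0]]])

```text
t: 37.88
eef_pos: [0.6008, 0.1315, 0.2152]
tool_rot: [-0.125, 3.132, 0.003]
contact_force: [0.3, 0.8, -0.5]
width: 0.0262
grasp_force: 0.0
```

```bash
python3 - <<'E'
from h import *
p,f,s=pose(); print(p,f,s["width"],s["contact_force"],s["qpos"])
T=r.snapshot("top");S=r.snapshot("scene")
LZ=[(0,0,.248,.166,.046)]
print("lid",[np.round(fit(sh,LZ,(.5985,.131,.066),sig=(1.,.7),span=(.005,.005,.02))[0],4) for sh in([T],[S],[T,S])])
cv2.imwrite("pics/l3.png",np.hstack([cv2.resize(T["color"][100:260,190:350],(420,420),interpolation=2),cv2.resize(S["color"][100:230,230:360],(380,420),interpolation=2)]))
# move to behind: clip 1 approach
D=np.array([.598,.131]);yw=.067;c,sn=np.cos(yw),np.sin(yw)
W=lambda x,y:(D[0]+c*x-sn*y,D[1]+sn*x+c*y)
for n,q in dict(c1=(-55,86),c2=(55,86),c3=(-55,-86),c4=(55,-86)).items(): print(n,np.round(W(q[0]/1e3,q[1]/1e3),4))
plan([(*W(0,0),.25,180+3.8,0,0),(*W(-.055,-.130),.2,180+3.8,0,0)])
plan([(*W(0,0),.25,3.8,0,0),(*W(-.055,-.130),.2,3.8,0,0)])
E
```

```text
[0.60077581 0.13149171 0.2151632 ] 94.55907404226376 0.026150231324389674 [ 0.25685133  0.81231565 -0.46265432] [-0.58150205  0.31385214  0.36654375  1.52649756 -0.11547955  1.31514991
  1.44746234]
lid [array([0.6001, 0.1319, 0.0719]), array([0.5989, 0.1317, 0.0742]), array([0.5993, 0.1318, 0.0742])]
c1 [0.5374 0.2131]
c2 [0.6471 0.2205]
c3 [0.5489 0.0415]
c4 [0.6586 0.0489]
16 end [ 0.5516 -0.0023  0.2001] 183.78
[[[0,0.0,-0.0,-0.06,-0.93],[0,0.0,-0.0,-0.07,-0.93],[0,0.0,0.0,-0.06,-0.93],[0,0.0,0.0,-0.07,-0.93],[0,0.0,0.0,-0.06,-0.93],[0,0.0,0.0,-0.07,-0.93],[0,0.0,0.0,-0.06,-0.93],[0,0.0,0.0,-0.07,-0.93],[0,0.0,0.0,-0.06,-0.93],[0,0.0,0.01,-0.07,-0.93]]]
[[[0,0.01,0.0,-0.06,-0.93],[0,0.0,0.01,-0.07,-0.92],[0,0.65,0.27,0.25,-0.0],[0,0.65,0.28,0.25,-0.0],[0,0.65,0.27,0.25,-0.0],[0,0.65,0.28,0.25,-0.0]]]
16 end [ 0.5518 -0.0024  0.2001] 3.78
[[[0,0.0,-0.0,-0.06,0.95],[0,0.0,-0.0,-0.07,0.95],[0,0.0,-0.0,-0.06,0.94],[0,0.0,-0.0,-0.07,0.95],[0,0.0,-0.0,-0.06,0.94],[0,0.0,-0.0,-0.07,0.95],[0,0.0,-0.0,-0.06,0.94],[0,0.0,-0.0,-0.07,0.95],[0,0.0,-0.01,-0.06,0.94],[0,0.0,-0.0,-0.07,0.95]]]
[[[0,0.0,-0.01,-0.06,0.94],[0,0.0,-0.0,-0.07,0.95],[0,-0.65,-0.27,0.25,-0.0],[0,-0.65,-0.28,0.25,-0.0],[0,-0.65,-0.27,0.25,-0.0],[0,-0.65,-0.28,0.25,-0.0]]]
```

View pics/l3.png

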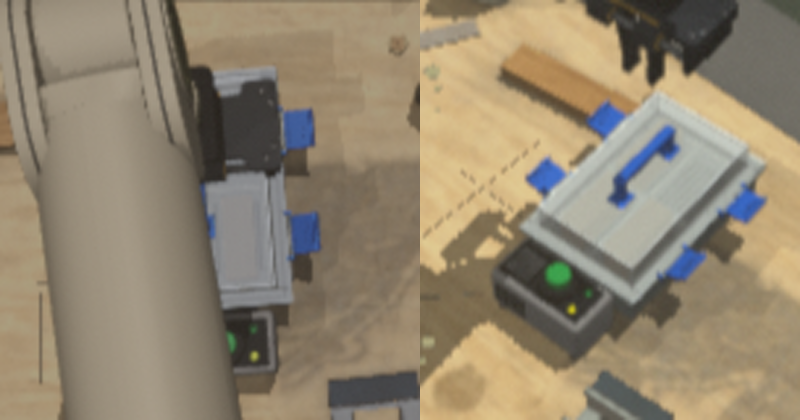

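```bash
cat >> h.py <<'E'
D=np.array([.599,.1315]);YW=.070
def W(x,y):
    c,s=np.cos(YW),np.sin(YW); return (D[0]+(c*x-s*y)/1e3,D[1]+(s*x+c*y)/1e3)
def L(p):
    c,s=np.cos(YW),np.sin(YW); d=(np.array(p[:2])-D)*1e3; return np.round([c*d[0]+s*d[1],-s*d[0]+c*d[1],p[2]*1e3],1)
E
python3 - <<'E'
from h import *
plan([(*W(0,0),.22,4,0,0),(*W(-55,-109),.16,4,0,0),(*W(-55,-109),.10,4,0,0),(*W(-55,-109),.10,4,0,2)])
E
```

```text
20 end [0.5518 0.0188 0.1001] 4.02
[[[0,0.0,0.0,-0.01,0.94],[0,0.0,0.0,-0.02,0.94],[0,0.0,0.0,-0.01,0.94],[0,0.0,0.0,-0.02,0.94],[0,0.0,0.0,-0.01,0.95],[0,0.0,0.0,-0.02,0.94],[0,0.0,0.0,-0.01,0.95],[0,0.0,0.0,-0.02,0.94],[0,0.0,0.0,-0.01,0.95],[0,0.0,0.0,-0.02,0.94]]]
[[[0,0.0,0.0,-0.01,0.95],[0,0.0,0.0,-0.02,0.94],[0,-0.54,-0.28,0.3,0.0],[0,-0.55,-0.27,0.3,0.0],[0,-0.54,-0.28,0.3,0.0],[0,-0.55,-0.27,0.3,0.0],[0,0.0,-0.0,0.6,0.0],[0,0.0,-0.0,0.6,0.0],[0,0.0,-0.0,0.0,0.0],[0,0.0,-0.0,0.0,0.0]]]
```

Emit:
apply_moves(rows=[[[0,0,0,-0.01,0.94],[0,0,0,-0.02,0.94],[0,0,0,-0.01,0.94],[0,0,0,-0.02,0.94],[0,0,0,-0.01,0.95],[0,0,0,-0.02,0.94],[0,0,0,-0.01,0.95],[0,0,0,-0.02,0.94],[0,0,0,-0.01,0.95],[0,0,0,-0.02,0.94]]])

```text
t: 39.22
eef_pos: [0.5982, 0.1312, 0.2166]
tool_rot: [-1.826, -2.555, 0.002]
contact_force: [-0.4, 0.2, 0.5]
width: 0.0003
grasp_force: 0.0
```

Emit:
apply_moves(rows=[[[0,0,0,-0.01,0.95],[0,0,0,-0.02,0.94],[0,-0.54,-0.28,0.3,0],[0,-0.55,-0.27,0.3,0],[0,-0.54,-0.28,0.3,0],[0,-0.55,-0.27,0.3,0],[0,0,0,0.6,0],[0,0,0,0.6,0],[0,0,0,0,0],[0,0,0,0,0]]])

```text
t: 40.48
eef_pos: [0.5519, 0.0187, 0.0998]
tool_rot: [2.142, 2.298, 0.0]
contact_force: [0.2, -0.5, -1.1]
width: 0.0004
grasp_force: 0.0
```

```bash
python3 - <<'E'
from h import *
p,f,s=pose(); print(L(p),f,s["width"],s["contact_force"],s["qpos"])
T=r.snapshot("top");S=r.snapshot("scene")
for s in(T,S): print([(round(b["p"],2),np.round(b["rect"]).astype(int).tolist()) for b in r.boxes_of("clip_1",s)])
LZ=[(0,0,.248,.166,.046)]
print("lid",[np.round(fit(sh,LZ,(.599,.1315,.07),sig=(1.,.7),span=(.005,.005,.02))[0],4) for sh in([T],[S],[T,S])])
plan([(*W(-55,-109),.03,4,0,5),(*W(-55,-110),.023,4,0,2),(*W(-55,-100),.023,4,0,4),(*W(-55,-100),.023,4,0,2)])
E
```

```text
[ -54.9 -109.3   99.8] 4.017777274879848 0.0003623223115761513 [ 0.16396354 -0.49431896 -1.11770291] [-0.65379486  0.31299322  0.63193579  1.8310185  -0.20939752  1.06420751
  0.12739436]
[(0.76, [232, 194, 18, 19]), (0.64, [229, 155, 19, 16])]
[(0.65, [339, 163, 16, 9]), (0.4, [273, 154, 17, 7])]
lid [array([0.5987, 0.1333, 0.0779]), array([0.5961, 0.1346, 0.1187]), array([0.5983, 0.1339, 0.0861])]
13 end [0.551  0.0278 0.023 ] 4.02
[[[0,0.0,-0.0,0.28,0.0],[0,0.0,-0.0,0.28,0.0],[0,0.0,-0.0,0.28,0.0],[0,0.0,-0.0,0.28,0.0],[0,0.0,-0.01,0.28,0.0],[0,-0.01,0.0,0.07,0.0],[0,-0.01,0.0,0.07,0.0],[0,0.05,0.0,-0.0,0.0],[0,0.05,0.0,-0.0,0.0],[0,0.05,0.0,-0.0,0.0]]]
[[[0,0.05,0.0,-0.0,0.0],[0,0.0,0.0,-0.0,0.0],[0,0.0,0.0,-0.0,0.0]]]
```

Emit:
apply_moves(rows=[[[0,0,0,0.28,0],[0,0,0,0.28,0],[0,0,0,0.28,0],[0,0,0,0.28,0],[0,0,0,0.28,0],[0,-0.01,0,0.07,0],[0,-0.01,0,0.07,0],[0,0,0,0,0]]])

```text
t: 41.68
eef_pos: [0.5517, 0.0177, 0.0221]
tool_rot: [2.142, 2.298, 0.0]
contact_force: [0.7, -0.1, -0.1]
width: 0.0004
grasp_force: 0.1
```

Emit:
apply_moves(rows=[[[0,0.05,0,0,0],[0,0.05,0,0,0],[0,0.05,0,0,0],[0,0.05,0,0,0],[0,0,0,0,0],[0,0,0,0,0]]])

```text
t: 42.42
eef_pos: [0.5509, 0.0279, 0.022]
tool_rot: [-2.142, -2.298, -0.0]
contact_force: [-0.5, -1.1, 0.0]
width: 0.0004
grasp_force: 0.3
```

Emit:
apply_moves(rows=[[[0,0.02,0,0,0],[0,0.01,0,0,0],[0,0,0,0,0],[0,0,0,0,0]]])

```text
t: 42.92
eef_pos: [0.5507, 0.0289, 0.022]
tool_rot: [-2.142, -2.298, 0.0]
contact_force: [-1.3, -3.9, 1.9]
width: 0.0002
grasp_force: 2.0
```

Emit:
apply_moves(rows=[[[0,0.02,0,0,0],[0,0,0,0,0],[0,0,0,0,0]]])

```text
t: 43.3
eef_pos: [0.5507, 0.029, 0.022]
tool_rot: [2.143, 2.296, -0.001]
contact_force: [-1.6, -6.5, 1.7]
width: 0.0008
grasp_force: 3.5
```

```bash
python3 - <<'E'
from h import *
p,f,s=pose(); print(L(p),p,s["contact_force"])
plan([(*W(-55,-112),.023,4,0,2),(*W(-55,-114),.10,4,0,0),(*W(53,-109),.10,4,0,0),(*W(53,-109),.10,4,0,2),(*W(53,-109),.03,4,0,5),(*W(53,-110),.023,4,0,2),(*W(53,-110),.023,4,0,1),(*W(53,-100),.023,4,0,4),(*W(53,-100),.023,4,0,1),(*W(53,-97.8),.023,4,0,4)])
E
```

```text
[-55.3 -98.8  22. ] [0.55073977 0.02903731 0.02201369] [-1.60922826 -6.52414908  1.65886208]
26 end [0.6589 0.0375 0.023 ] 3.97
[[[0,-0.13,0.0,-0.01,-0.0],[0,-0.13,0.01,-0.01,-0.0],[0,-0.02,-0.0,-0.77,-0.0],[0,-0.02,-0.0,-0.77,-0.0],[0,0.03,0.72,0.0,-0.0],[0,0.03,0.72,0.0,-0.0],[0,0.04,0.72,0.0,-0.0],[0,-0.0,-0.0,0.0,-0.0],[0,-0.0,-0.0,0.0,-0.0],[0,-0.0,-0.0,0.28,-0.0]]]
[[[0,-0.0,-0.0,0.28,-0.0],[0,-0.0,-0.0,0.28,-0.0],[0,-0.0,-0.0,0.28,-0.0],[0,-0.0,-0.0,0.28,-0.0],[0,-0.01,-0.0,0.07,-0.0],[0,-0.01,-0.0,0.07,-0.0],[0,-0.0,-0.0,0.0,-0.0],[0,0.05,-0.0,0.0,-0.0],[0,0.05,-0.0,0.0,-0.0],[0,0.05,-0.0,0.0,-0.0]]]
[[[0,0.05,-0.0,0.0,-0.0],[0,-0.0,-0.0,0.0,-0.0],[0,0.01,-0.0,0.0,-0.0],[0,0.01,-0.0,0.0,-0.0],[0,0.01,-0.0,0.0,-0.0],[0,0.01,-0.0,0.0,-0.0]]]
```

Emit:
apply_moves(rows=[[[0,-0.15,0,0,0],[0,-0.15,0,0,0],[0,-0.02,0,-0.77,0],[0,-0.02,0,-0.77,0],[0,0.03,0.72,0,0],[0,0.03,0.72,0,0],[0,0.04,0.72,0,0],[0,0,0,0,0],[0,0,0,0,0]]])

```text
t: 44.42
eef_pos: [0.6588, 0.0254, 0.0987]
tool_rot: [-2.142, -2.297, 0.001]
contact_force: [-0.2, -0.3, -0.4]
width: 0.0001
grasp_force: 0.0
```

Emit:
apply_moves(rows=[[[0,0,0,0.28,0],[0,0,0,0.28,0],[0,0,0,0.28,0],[0,0,0,0.28,0],[0,0,0,0.28,0],[0,-0.01,0,0.07,0],[0,-0.01,0,0.06,0],[0,0,0,0,0]]])

```text
t: 45.42
eef_pos: [0.6596, 0.0247, 0.0226]
tool_rot: [2.142, 2.298, 0.0]
contact_force: [-0.1, 0.5, 1.0]
width: 0.0003
grasp_force: 0.1
```

Emit:
apply_moves(rows=[[[0,0.05,0,0,0],[0,0.05,0,0,0],[0,0.05,0,0,0],[0,0.05,0,0,0],[0,0,0,0,0]]])

```text
t: 46.05
eef_pos: [0.6587, 0.0354, 0.0225]
tool_rot: [-2.141, -2.298, -0.0]
contact_force: [0.3, -0.4, -0.1]
width: 0.0006
grasp_force: 0.0
```

```bash
python3 - <<'E'
from h import *
p,f,s=pose(); print(L(p),p,f,s["contact_force"])
S=r.snapshot("scene")
cv2.imwrite("pics/c3.png",cv2.resize(S["color"][110:230,240:380],(700,600),interpolation=2))
E
```

```text
[  52.8 -100.1   22.5] [0.65871481 0.03536144 0.02248238] 4.050162217350505 [ 0.32888203 -0.39067372 -0.09701083]
```

View pics/c3.png

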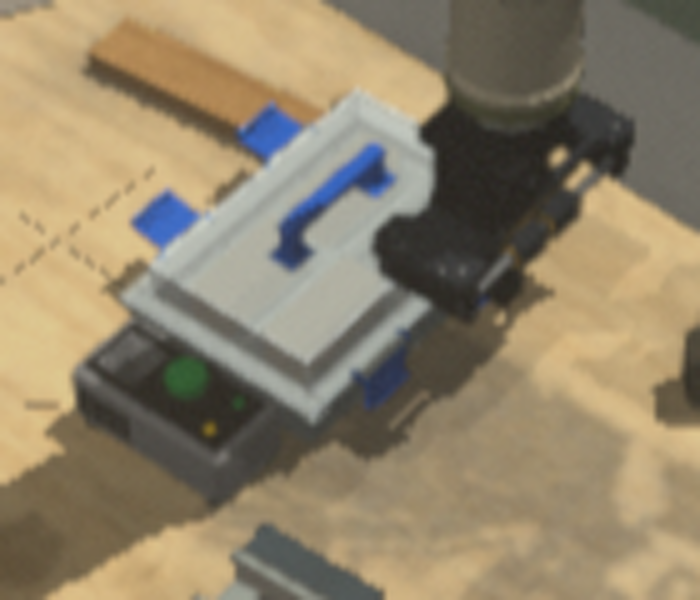

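Emit:
apply_moves(rows=[[[0,0.02,0,0,0],[0,0.02,0,0,0],[0,0.01,0,0,0],[0,0,0,0,0]]])

```text
t: 46.6
eef_pos: [0.6587, 0.0357, 0.0226]
tool_rot: [2.143, 2.296, -0.001]
contact_force: [1.2, -4.8, -0.3]
width: 0.0007
grasp_force: 2.6
```

Emit:
apply_moves(rows=[[[0,0.01,0,0,0],[0,0,0,0,0]]])

```text
t: 46.85
eef_pos: [0.6587, 0.0357, 0.0226]
tool_rot: [2.143, 2.295, -0.002]
contact_force: [1.7, -6.3, -0.9]
width: 0.0003
grasp_force: 3.2
```

```bash
python3 - <<'E'
from h import *
p,f,s=pose(); print(L(p),p,f,s["contact_force"])
plan([(*W(53,-112),.023,4,0,2),(*W(53,-114),.10,4,0,0),(*W(45,-80),.16,4,0,0),(*W(45,109),.16,4,0,0),(*W(45,110),.10,4,0,0),(*W(45,110),.10,4,0,2)])
E
```

```text
[ 52.9 -99.7  22.6] [0.6587121  0.03574591 0.02262158] 3.930352757360887 [ 1.73854397 -6.25604222 -0.90193947]
15 end [0.6361 0.2442 0.1001] 4.01
[[[0,-0.12,0.0,-0.0,-0.0],[0,-0.13,0.0,-0.01,-0.01],[0,-0.02,0.0,-0.77,0.0],[0,-0.02,0.0,-0.77,0.0],[0,0.34,-0.08,-0.6,0.0],[0,0.34,-0.08,-0.6,0.0],[0,0.76,0.0,0.0,0.0],[0,0.76,0.0,0.0,0.0],[0,0.75,0.0,0.0,0.0],[0,0.76,0.0,0.0,0.0]]]
[[[0,0.75,0.0,0.0,0.0],[0,0.01,0.0,0.6,0.0],[0,0.01,0.0,0.6,0.0],[0,0.0,0.0,0.0,0.0],[0,0.0,0.0,0.0,0.0]]]
```

Emit:
apply_moves(rows=[[[0,-0.15,0,0,0],[0,-0.15,0,0,0],[0,-0.02,0,-0.77,0],[0,-0.02,0,-0.77,0],[0,0.35,-0.08,-0.6,0],[0,0.35,-0.08,-0.6,0],[0,0.76,0,0,0],[0,0.76,0,0,0],[0,0.75,0,0,0],[0,0.76,0,0,0]]])

```text
t: 48.1
eef_pos: [0.6385, 0.2074, 0.1597]
tool_rot: [-2.142, -2.298, -0.001]
contact_force: [-0.1, 0.1, 0.3]
width: 0.0005
grasp_force: 0.0
```

Emit:
apply_moves(rows=[[[0,0.75,0,0,0],[0,0.02,0,0.6,0],[0,0.01,0,0.6,0],[0,0,0,0,0],[0,0,0,0,0]]])

```text
t: 48.72
eef_pos: [0.6366, 0.2451, 0.1009]
tool_rot: [2.142, 2.297, 0.002]
contact_force: [0.1, 0.5, -0.0]
width: 0.0007
grasp_force: 0.0
```

```bash
python3 - <<'E'
from h import *
p,f,s=pose(); print(L(p),p,f,s["contact_force"])
S=r.snapshot("scene");T=r.snapshot("top")
for q in((45,110),(60,95),(55,111)): 
    print(q,proj(S,[*W(*q),.06]))
plan([(*W(45,110),.03,4,0,5),(*W(45,111),.024,4,0,2),(*W(45,111),.024,4,0,1),(*W(45,100.5),.024,4,0,4),(*W(45,100.5),.024,4,0,2)])
E
```

```text
[ 45.4 110.7 100.9] [0.63658459 0.2451296  0.10088321] 4.001981672629886 [ 0.14070077  0.54501275 -0.04350515]
(45, 110) [289.95478144 134.1800513 ]
(60, 95) [296.0604248  133.69091666]
(55, 111) [291.58648406 132.48256668]
14 end [0.6371 0.2348 0.0238] 4.01
[[[0,-0.0,-0.0,0.29,0.0],[0,-0.0,-0.0,0.28,0.0],[0,-0.01,-0.0,0.29,0.0],[0,-0.0,-0.01,0.28,0.0],[0,-0.01,-0.0,0.29,0.0],[0,0.01,-0.0,0.06,0.0],[0,0.01,-0.0,0.06,0.0],[0,0.0,-0.0,-0.0,0.0],[0,-0.05,-0.0,-0.0,0.0],[0,-0.05,-0.0,-0.0,0.0]]]
[[[0,-0.05,-0.0,-0.0,0.0],[0,-0.06,-0.0,-0.0,0.0],[0,0.0,-0.0,-0.0,0.0],[0,0.0,-0.0,-0.0,0.0]]]
```

Emit:
apply_moves(rows=[[[0,0,0,0.29,0],[0,0,0,0.28,0],[0,0,0,0.29,0],[0,0,0,0.28,0],[0,0,0,0.29,0],[0,0.01,0,0.06,0],[0,0,0,0.06,0],[0,0,0,0,0]]])

```text
t: 49.82
eef_pos: [0.6359, 0.2456, 0.022]
tool_rot: [2.142, 2.298, -0.0]
contact_force: [0.6, -0.8, -0.1]
width: 0.0003
grasp_force: 0.0
```

Emit:
apply_moves(rows=[[[0,-0.05,0,0,0],[0,-0.05,0,0,0],[0,-0.05,0,0,0],[0,-0.05,0,0,0],[0,0,0,0,0]]])

```text
t: 50.45
eef_pos: [0.6367, 0.2353, 0.0221]
tool_rot: [2.142, 2.298, -0.0]
contact_force: [-0.6, 0.1, -0.2]
width: 0.0004
grasp_force: 0.1
```

Emit:
apply_moves(rows=[[[0,-0.02,0,0,0],[0,-0.01,0,0,0],[0,0,0,0,0]]])

```text
t: 50.82
eef_pos: [0.6367, 0.2345, 0.0221]
tool_rot: [-2.142, -2.298, -0.0]
contact_force: [-0.6, 1.6, -0.3]
width: 0.0007
grasp_force: 1.1
```

Emit:
apply_moves(rows=[[[0,-0.02,0,0,0],[0,-0.01,0,0,0],[0,0,0,0,0]]])

```text
t: 51.2
eef_pos: [0.6367, 0.2339, 0.0221]
tool_rot: [-2.141, -2.298, -0.002]
contact_force: [0.7, 5.0, -0.6]
width: 0.0007
grasp_force: 2.6
```

Emit:
apply_moves(rows=[[[0,-0.01,0,0,0],[0,0,0,0,0]]])

```text
t: 51.45
eef_pos: [0.6367, 0.2338, 0.0221]
tool_rot: [-2.14, -2.298, -0.002]
contact_force: [-0.1, 5.9, -0.9]
width: 0.0006
grasp_force: 3.1
```

```bash
python3 - <<'E'
from h import *
p,f,s=pose(); print(L(p),p,f,s["contact_force"])
plan([(*W(45,112),.023,4,0,2),(*W(45,114),.10,4,0,0),(*W(-55,110),.10,4,0,0),(*W(-55,110),.10,4,0,2),(*W(-55,110),.03,4,0,5),(*W(-55,111),.024,4,0,2),(*W(-55,111),.024,4,0,1),(*W(-55,101),.024,4,0,4)])
E
```

```text
[44.8 99.4 22.1] [0.63669719 0.23376452 0.0221445 ] 4.079557496456546 [-0.07609039  5.92781091 -0.86209541]
21 end [0.5373 0.2283 0.0241] 4.0
[[[0,0.13,0.0,-0.01,0.0],[0,0.12,0.01,-0.01,0.01],[0,0.02,-0.0,-0.77,-0.0],[0,0.02,-0.0,-0.77,-0.0],[0,-0.03,-0.67,0.0,-0.0],[0,-0.02,-0.67,0.0,-0.0],[0,-0.03,-0.66,0.0,-0.0],[0,0.0,-0.0,0.0,-0.0],[0,0.0,-0.0,0.0,-0.0],[0,0.0,-0.0,0.28,-0.0]]]
[[[0,0.0,-0.0,0.28,-0.0],[0,0.0,-0.0,0.28,-0.0],[0,0.0,-0.0,0.28,-0.0],[0,0.0,-0.0,0.28,-0.0],[0,0.01,-0.0,0.06,-0.0],[0,0.01,-0.0,0.06,-0.0],[0,0.0,-0.0,0.0,-0.0],[0,-0.05,-0.0,0.0,-0.0],[0,-0.05,-0.0,0.0,-0.0],[0,-0.05,-0.0,0.0,-0.0]]]
[[[0,-0.05,-0.0,0.0,-0.0]]]
```

Emit:
apply_moves(rows=[[[0,0.15,0,0,0],[0,0.15,0,0,0],[0,0.02,0,-0.77,0],[0,0.01,0,-0.77,0],[0,-0.03,-0.67,0,0],[0,-0.02,-0.67,0,0],[0,-0.03,-0.66,0,0],[0,0,0,0,0],[0,0,0,0,0]]])

```text
t: 52.58
eef_pos: [0.5368, 0.2379, 0.0994]
tool_rot: [2.142, 2.298, 0.001]
contact_force: [0.0, 1.3, 0.4]
width: 0.0006
grasp_force: 0.0
```

Emit:
apply_moves(rows=[[[0,0,0,0.28,0],[0,0,0,0.28,0],[0,0,0,0.28,0],[0,0,0,0.28,0],[0,0,0,0.28,0],[0,0.01,0,0.06,0],[0,0,0,0.06,0],[0,0,0,0,0]]])

```text
t: 53.58
eef_pos: [0.5363, 0.2383, 0.0232]
tool_rot: [-2.142, -2.298, -0.001]
contact_force: [1.3, -0.1, 0.8]
width: 0.0003
grasp_force: 0.1
```

Emit:
apply_moves(rows=[[[0,-0.05,0,0,0],[0,-0.05,0,0,0],[0,-0.05,0,0,0],[0,-0.05,0,0,0],[0,0,0,0,0]]])

```text
t: 54.2
eef_pos: [0.5369, 0.2278, 0.0231]
tool_rot: [2.143, 2.297, -0.0]
contact_force: [-0.3, -1.4, 0.2]
width: 0.0001
grasp_force: 0.0
```

Emit:
apply_moves(rows=[[[0,-0.02,0,0,0],[0,-0.01,0,0,0],[0,0,0,0,0]]])

```text
t: 54.58
eef_pos: [0.5369, 0.2276, 0.0231]
tool_rot: [-2.141, -2.298, -0.001]
contact_force: [-0.5, 4.1, -1.6]
width: 0.0005
grasp_force: 2.5
```

Emit:
apply_moves(rows=[[[0,-0.02,0,0,0],[0,0,0,0,0],[0,0,0,0,0]]])

```text
t: 54.95
eef_pos: [0.5369, 0.2275, 0.0231]
tool_rot: [-2.14, -2.299, -0.002]
contact_force: [-0.3, 8.6, -1.5]
width: 0.0003
grasp_force: 3.9
```

```bash
python3 - <<'E'
from h import *
p,f,s=pose(); print(L(p),p,f,s["contact_force"])
plan([(*W(-55,112),.023,4,0,2),(*W(-55,114),.12,4,0,0),(*W(-55,190),.20,4,0,0),(*W(-55,190),.20,4,0,1)])
E
```

```text
[-55.2 100.1  23.1] [0.53691287 0.22750188 0.02311949] 4.097631629805386 [-0.27543199  8.55443066 -1.50024665]
9 end [0.5306 0.3173 0.2001] 4.02
[[[0,0.12,0.0,0.0,0.01],[0,0.12,0.0,0.0,0.0],[0,0.01,0.0,-0.65,0.0],[0,0.01,0.0,-0.64,0.0],[0,0.02,0.0,-0.65,0.0],[0,0.51,0.0,-0.53,0.0],[0,0.5,0.0,-0.53,0.0],[0,0.51,0.0,-0.54,0.0],[0,-0.0,0.0,0.0,0.0]]]
```

Emit:
apply_moves(rows=[[[0,0.15,0,0,0],[0,0.15,0,0,0],[0,0.01,0,-0.65,0],[0,0.01,0,-0.65,0],[0,0.02,0,-0.65,0],[0,0.5,0,-0.53,0],[0,0.5,0,-0.53,0],[0,0.5,0,-0.54,0],[0,0.8,0,0,0],[0,0,0,0,0]]])

```text
t: 56.2
eef_pos: [0.5263, 0.3611, 0.2]
tool_rot: [-2.136, -2.303, 0.0]
contact_force: [0.8, -0.3, -0.6]
width: 0.0003
grasp_force: 0.0
```

```bash
python3 - <<'E'
from h import *
T=r.snapshot("top");S=r.snapshot("scene")
LZ=[(0,0,.248,.166,.046)]
print("lid",[np.round(fit(sh,LZ,(.599,.1315,.07),sig=(1.,.7),span=(.005,.005,.02))[0],4) for sh in([T],[S],[T,S])])
for s in(T,S):
  m=cv2.inRange(cv2.cvtColor(s["color"],cv2.COLOR_BGR2HSV),(50,100,50),(75,255,255)); n,_,stt,cc=cv2.connectedComponentsWithStats(m); i=1+np.argmax(stt[1:,4]); q=ray(s,cc[i],.06); print("btn",stt[i],np.round(q,4),L(q))
cv2.imwrite("pics/e1.png",np.hstack([cv2.resize(T["color"][110:260,210:330],(400,500),interpolation=2),cv2.resize(S["color"][110:235,240:340],(400,500),interpolation=2)]))
p,f,s=pose(); b=np.array(W(-162,-4)); print(L(p),b,s["t"])
E
```

```text
lid [array([0.5987, 0.1313, 0.0675]), array([0.5986, 0.1294, 0.0695]), array([0.5985, 0.1308, 0.0623])]
btn [270 226  10  10  77] [0.4383 0.1113 0.06  ] [-161.7   -8.9   60. ]
btn [273 181   9   8  55] [0.442  0.1146 0.06  ] [-157.8   -5.9   60. ]
[-55.3 230.  200.1] [0.43767651 0.11617905] 56.3
```

View pics/e1.png

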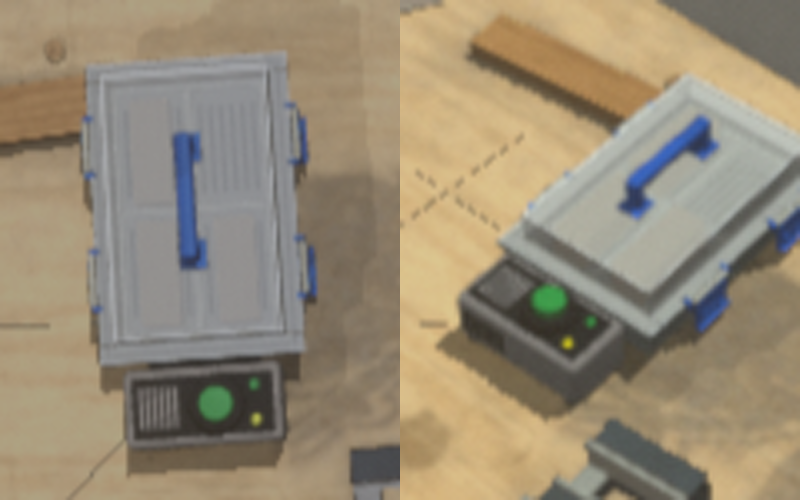

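```bash
python3 - <<'E'
from h import *
b=(.4385,.1115)
plan([(*b,.19,4,0,0),(*b,.10,4,0,0),(*b,.078,4,0,1),(*b,.078,4,0,2)])
E
```

```text
13 end [0.4383 0.1117 0.0781] 4.03
[[[0,-0.68,-0.3,0.03,0.0],[0,-0.68,-0.3,0.03,0.0],[0,-0.68,-0.31,0.03,0.0],[0,-0.68,-0.3,0.03,0.0],[0,-0.68,-0.31,0.03,0.0],[0,-0.69,-0.3,0.03,0.0],[0,-0.68,-0.31,0.02,0.0],[0,-0.0,0.0,0.6,0.0],[0,-0.0,0.0,0.6,0.0],[0,-0.0,0.0,0.6,0.0]]]
[[[0,-0.0,0.0,0.44,0.0],[0,-0.0,0.0,0.0,0.0],[0,-0.0,0.0,0.0,0.0]]]
```

Emit:
apply_moves(rows=[[[0,-0.68,-0.3,0.03,0],[0,-0.68,-0.3,0.03,0],[0,-0.68,-0.31,0.03,0],[0,-0.68,-0.3,0.03,0],[0,-0.68,-0.31,0.03,0],[0,-0.69,-0.3,0.03,0],[0,-0.68,-0.31,0.02,0],[0,0,0,0.6,0],[0,0,0,0.6,0],[0,0,0,0.6,0]]])

```text
t: 57.55
eef_pos: [0.4381, 0.1107, 0.0997]
tool_rot: [-2.144, -2.295, -0.001]
contact_force: [0.7, 0.5, -0.5]
width: 0.0001
grasp_force: 0.0
```

Emit:
apply_moves(rows=[[[0,0,0,0.44,0],[0,0,0,0,0],[0,0,0,0.1,0],[0,0,0,0,0],[0,0,0,0,0]]])

```text
t: 58.18
eef_pos: [0.4387, 0.112, 0.0741]
tool_rot: [2.142, 2.298, 0.002]
contact_force: [-0.4, -0.8, 0.7]
width: 0.0004
grasp_force: 0.8
```

Emit:
apply_moves(rows=[[[0,0,0,0.1,0],[0,0,0,0,0],[0,0,0,0,0]]])

```text
t: 58.55
eef_pos: [0.4388, 0.1122, 0.0688]
tool_rot: [2.142, 2.298, 0.001]
contact_force: [2.5, -0.7, 5.2]
width: 0.001
grasp_force: 2.3
```

Emit:
apply_moves(rows=[[[0,0,0,0.04,0],[0,0,0,0,0],[0,0,0,0,0]]])

```text
t: 58.92
eef_pos: [0.4389, 0.1122, 0.068]
tool_rot: [-2.142, -2.297, -0.002]
contact_force: [-6.7, -3.0, 27.1]
width: 0.0005
grasp_force: 13.6
```

Emit:
apply_moves(rows=[[[0,0,0,0.03,0],[0,0,0,0,0],[0,0,0,0,0]]])

```text
t: 59.3
eef_pos: [0.4391, 0.1123, 0.0676]
tool_rot: [-2.142, -2.296, -0.002]
contact_force: [-13.6, -5.8, 47.8]
width: 0.0005
grasp_force: 23.9
```

Emit:
apply_moves(rows=[[[0,0,0,-0.1,0],[0,0,0,-0.4,0],[0,0,0,-0.8,0],[0,0,0,-0.8,0],[0,0,0,-0.8,0],[0,0.8,0,0,0],[0,0.8,0,0,0],[0,0.8,0,0,0],[0,0.8,0,0,0],[0,0.8,0,0,0]]])

```text
t: 60.55
eef_pos: [0.4234, 0.3127, 0.2094]
tool_rot: [-2.141, -2.298, 0.002]
contact_force: [-0.5, -0.5, 0.3]
width: 0.0006
grasp_force: 0.0
```

```bash
python3 - <<'E'
from h import *
T=r.snapshot("top");S=r.snapshot("scene")
LZ=[(0,0,.248,.166,.046)]
print("lid",[np.round(fit(sh,LZ,(.599,.1315,.07),sig=(1.,.7),span=(.005,.005,.02))[0],4) for sh in([T],[S],[T,S])])
cv2.imwrite("pics/e2.png",np.hstack([cv2.resize(T["color"][80:330,190:440],(400,400),interpolation=2),cv2.resize(S["color"][110:235,240:365],(400,400),interpolation=2)]))
p,f,s=pose(); print(p,s["t"],s["contact_force"])
E
```

```text
lid [array([0.5988, 0.1314, 0.0681]), array([0.5987, 0.1295, 0.0678]), array([0.5986, 0.1308, 0.0621])]
[0.42190682 0.31579581 0.20888165] 60.65 [-1.60011302 -1.5426354   0.68927004]
```

View pics/e2.png

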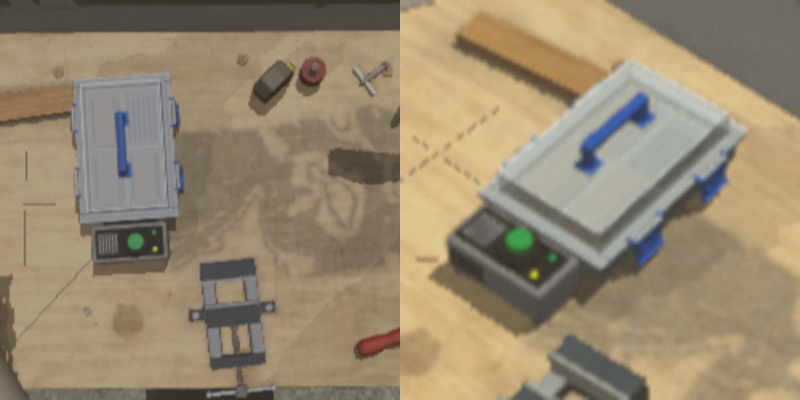

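```bash
python3 - <<'E'
from h import *
T=r.snapshot("top")
for b in r.boxes_of("blank_1_mid",T): print(round(b["p"],2),np.round(b["rect"]),np.round(ray(T,b["rect"][:2],.016),3))
cv2.imwrite("pics/e3.png",T["color"])
E
```

```text
(no output)
```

View pics/e3.png

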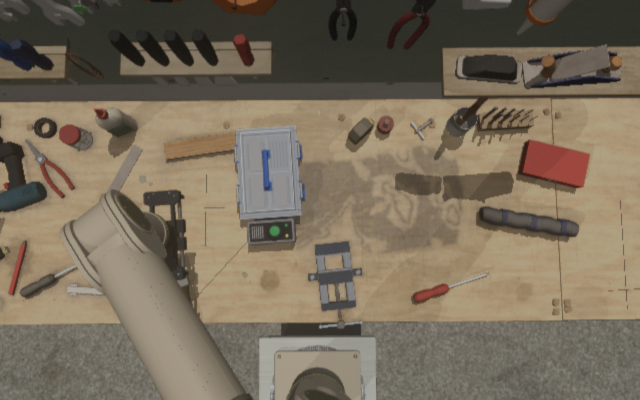

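The picture shows no blank left on the bench. The lid sits square with its clips down, the button is out, and the other tools are where they were.

```bash
python3 -c "
from bench import r
print(r.job_done())"
```

```text
the job is handed in; nothing more can be done
None
```

I handed the job in at about 61 s: all three blanks that were there lie in their own bays, the lid is seated, all four clips are shut, and the start button was pressed fully in and came out again; the hand-in returned no verdict. The button press peaked at about 48 N at the fingertips; the 40 N limit is stated for the arm or gripper body.

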